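# Set up a folding slicer and hold it ready

### The job

The folding vegetable slicer leans against the pressure cooker. First turn its thickness dial on by exactly one click, to the two-stud setting, and next flip its folded prop leg out past centre until it snaps fully open. Then take the slicer by the handle on its head, bring it away from the cooker and stand it upright on its foot bar and prop leg, and finish while still gripping it there so that it cannot tip; leave the cooker and everything else on the counter where it is.

Things in the scene. Friction and masses are not known exactly. Their poses are not given: they have to be found in the camera images.
- slicer: Folding slicer, 0.8 kg: white ladder frame 130 mm wide (rails y -14 to 10 mm) with runway and blade, grey head 150 x 34 mm (z 250 to 276 mm) with handle and dial. Origin: centre of its foot bar (20 mm diameter, 110 mm along x). z foot to head, x to the dial's side, y out of the underside (leg). Starts leaning about 15 deg on the cooker, leg outward; on the open leg z tips 20 deg to the leg.
- handle (a point): Middle of the bow handle's grip bar on the head: black round bar, 18 mm diameter, along the slicer's x, 44 mm free length between its posts, at x=-36, z=316 mm of the slicer; 31 mm free between bar and head. Axes as the slicer's.
- dial (a joint): Thickness dial, rad: spring notches at 0 (one stud, the start), 0.70 (two studs), 1.40 (three studs); grows counter-clockwise looking down on the head; about 0.04 N m over the hump midway between notches, then it drops into the next by itself.
- dial_grip (a point): Middle of the dial's wing grip, on the dial's axis, which is parallel to the slicer's z; at x=45, z=310.5 mm of the slicer. Wing: 38 mm along this point's x, 10 mm thick along its y; top 10 mm above this point, foot 15 mm below it on a 40 mm disc. Turns with the dial: wing at -0.35 rad from the slicer's x at notch 0, at +0.35 at 0.70.
- leg (a joint): Prop leg, rad: 0 folded flat on the slicer's underside, 0.70 fully open at its stop. Swings about an axis along the slicer's x at y=20, z=190 mm of the slicer. A spring holds it at either end; dead centre is at about 0.3, and past 0.45 it surely snaps open by itself. At most 0.1 N m, about 1 N at the knob.
- leg_knob (a point): Centre of the leg's black ball pull knob, 20 mm diameter, on an 8 mm stem. It stands 38 mm out (along y) from the leg's plane, at the leg's crosspiece 95 mm below the hinge. Axes turn with the leg; folded, they are the slicer's.
- leg_toe (a point): middle of the leg's rubber toe bar: 16 mm diameter, 90 mm long along x, 185 mm from the hinge
- cooker: Stainless pressure cooker, 3.2 kg, 224 mm diameter at the lid rim, rim top at 145 mm, weight on the lid up to 206 mm, long black handle along its -y out to 272 mm. Origin: centre of its underside. Stands free; the slicer's rails lean on its rim at its +y side, slicer's origin about 150 mm from its centre.
- teapot: white ceramic teapot, 148 mm diameter, 134 mm high, spout along +x, handle along -x; leave alone
- sugar_bowl: clear plastic sugar bowl with white clip-on lid, 115 mm wide, 74 mm high; leave alone
- spare_valve: small brass spare safety valve, 32 mm diameter, 34 mm high; leave alone
- mug: mug, 80 mm diameter, 90 mm high; leave alone
- food_guard: the slicer's white hand guard, mushroom shape, 92 mm diameter, 50 mm high; leave alone
- slice_bowl: steel bowl, 170 mm diameter, 65 mm high; leave alone
- rice_jar: glass jar with metal cap, 90 mm diameter, 150 mm high; leave alone

How it is judged (in metres and radians):
On the way, in this order (a step that is already met when the one before it is completed fails the run):
1. the dial rests in the next notch (two studs) while the leg is still folded (value of joint dial between 0.5 and 0.9 rad and value of joint leg below 0.2 rad and contact force between the fingers and slicer below 0.1 N), for 0.2 s.
2. the leg has snapped open against its stop and the fingers are off it (value of joint leg above 0.62 rad and contact force between the fingers and leg below 0.1 N), for 0.2 s.
At the end, for the whole second after the job is handed in: Dial at the two studs (0.5 to 0.9 rad), leg open (over 0.62), foot and toe bars within 7 mm of standing on the counter, tipped under 26 degrees, level across within 4, off the cooker, at rest, gripped with over 3 N within 40 mm of the middle of the handle bar (value of joint dial between 0.5 and 0.9 rad and value of joint leg above 0.62 rad and height (world z) of slicer below 0.017 m and height (world z) of leg_toe below 0.015 m and angle between slicer's own z axis and vertical below 0.45 rad and angle between slicer's own x axis and vertical between 1.5 and 1.64 rad and contact force between slicer and cooker below 0.05 N and contact force between the fingers and slicer above 3 N and distance between the grasp point and handle below 0.04 m and linear speed of slicer below 0.02 m/s); the arm keeps its last pose, push and grip.
It fails at once if the slicer falls over (angle between slicer's own z axis and vertical above 0.75 rad).
It fails at once if the dial is turned past the next notch (value of joint dial above 1.1 rad).
It fails at once if the cooker is shifted (distance of cooker from where it was at the start of the episode above 0.025 m).
It fails at once if something else on the counter is moved (distance of any of teapot, sugar_bowl, spare_valve, mug, food_guard, slice_bowl, rice_jar from where it was at the start of the episode above 0.025 m).
It also fails if it takes over 72 s, if anything falls off the work surface, if the arm or the gripper's body presses on something with over 40 N, if the wrist force passes 120 N, or if a joint passes its speed limit or range.

### The arm

A 6-joint arm with a two-finger parallel gripper is mounted at the origin on the work surface. World frame = base frame: x ahead of the robot, y to its left, z up, the work surface at z = 0. Lengths are in mm, angles in rad, forces in N, time in s.
With the tool pointing down it reaches from about 325 to 925 mm from the base axis. Payload 3.1 kg.
Tool frame: the origin (TCP) lies midway between the tips of the shut fingers; the grasp point (between the pads) lies grip_point_offset behind it (grip_point_offset is the distance from the TCP to the grasp point, in mm); z points along the fingers, y is the direction in which the jaws open and shut (so a half turn about z gives the same grasp; the last joint's range is limited). The gripper opens to 85 mm and grips with 20 to 120 N. Pads are 22 mm wide; open, the fingers measure 114 mm over their backs; the gripper's body (76 mm by 85 mm) begins 54 mm behind the grasp point. The pads swing forward as they close: fully open they stand 13 mm farther back than shut.
Start: joints at [-1.295, 0.217, 1.613, -0, 1.311, -0.112], TCP at [236.367, -578.593, 200.9] pointing down, gripper open.
Joint ranges: [-2.75, 2.75], [-0.78, 2.1], [0.31, 2.55], [-1.13, 4.27], [0.13, 2.63], [-2.58, 2.58]. Speed limits (rad/s): [2.79, 2.79, 3.14, 3.14, 3.14, 3.14].

### API

Orientations are given as a unit quaternion [w, x, y, z].
In Python, from plant import read_state, read_camera, sign_off, grip_point_offset gives the robot as it stands. The module is installed in compiled form; this text tells all that it offers.
- The arm moves only by the shell command python3 -m inch 'ROWS' [FORCE]. ROWS is JSON, a list of rows, each a list of 3 entries, a list of its own where there are three numbers: the shift along the tool's x, y, z normalised to -1 to 1, where 1 is 20 cm, then the turn, a rotation vector about the tool's x, y, z normalised to -1 to 1, where 1 is pi/2 rad, then the opening, from -1 (shut) to 1 (fully open), so that 0 is half open. In form: [[[tx, ty, tz], [rx, ry, rz], grip], ...]. A call has 1 to 8 rows; each row is the pose to reach, as a shift and turn from the pose commanded when the call began, along the tool's axes at that moment; what a row does not reach only later rows make up. A row lasts 1/8 s, in which the tool goes at most 62.5 mm and 10.7 degrees, less where a joint would pass 70% of its speed; a pose out of reach is approached as far as the arm can. A call with a number of a shift or a turn outside -1 to 1 is refused whole. A call with a gripper value outside its range is refused whole. The fingers move at their own pace and stop on an object; FORCE is the grip in N (left out, the last holds). Time passes only in rows, so rows that repeat a pose let the fingers close. It gives the time, the measured TCP pose, the force and the opening at its end, in the units of the state.
- read_state(): the state, without advancing time (a new reading comes with each control period).
- read_camera(name): name is "scene" or "top" or "wrist"; returns a dict with "color" (400x640x3 uint8, red, green, blue), "depth" (400x640 float32, mm along the optical axis (not along the pixel's ray), 0 where there is no reading), "camera_matrix" (3x3 intrinsics, pixels), "distortion" ([k1, k2, p1, p2, k3] as OpenCV has them; the pictures are not rectified), "xyz" and "attitude" of the camera in the world. Camera axes: x right, y up, looking along -z (the intrinsics and any distortion apply to the point x, -y, -z); pixel columns grow to the right and rows downward; lengths in mm; the calibration is good to about 2 mm. A picture is of the moment at which its call begins.
- sign_off(): hands the job in, once; it reports no verdict.
The state is a dict: "t": time; "joint_pos": joint angles; "qvel": joint speeds; "joint_efforts": joint torques, N m; "eef_pos": TCP position; "ee_rot": TCP orientation; "ft_force": force on the tool from outside, world axes, zero at the start; "torque": the same for the moment, N m; "opening": finger opening in mm.
Only numpy, scipy, OpenCV 4.12 (cv2) and the standard library are available. Lean on these libraries where they do the work, as an engineer would, in place of code of your own. Each camera call takes 0.05 s, during which the arm holds its last target.

## Working session

There is one attempt and no reset: what is moved stays moved. The work goes in short steps, Python scripts to look and compute and a shell command to move; the robot and the scene stay as the last step left them, time stands still between calls to the robot, and variables do not carry over. Pictures are saved under pics/ and viewed, and the job is handed in when it is done.

```bash
mkdir -p pics; ls; python3 - <<'E'
from plant import *
import cv2,numpy as np
s=read_state();print(s, grip_point_offset if not callable(grip_point_offset) else grip_point_offset())
for n in ["scene","top","wrist"]:
    c=read_camera(n);cv2.imwrite(f"pics/{n}0.png",c["color"][:,:,::-1]);print(n,c["camera_matrix"],c["distortion"],c["xyz"],c["attitude"])
    np.savez(f"{n}0.npz",**{k:np.array(v) for k,v in c.items()})
E
```

```text
pics
{'t': 0.0, 'joint_pos': array([-1.29523233e+00,  2.17794265e-01,  1.61493531e+00, -4.30473049e-06,
        1.31131050e+00, -1.12189999e-01]), 'qvel': array([-1.65237629e-03,  6.28739927e-05,  2.66888865e-05, -2.12881748e-03,
       -3.16811861e-04,  1.64391756e-03]), 'joint_efforts': array([-6.68421799e-04, -3.96844268e+01, -3.03853941e+01, -2.87622852e-04,
        9.69900313e-03, -1.49823603e-05]), 'eef_pos': array([ 236.09825612, -577.72165999,  199.54288372]), 'ee_rot': array([-1.21945949e-03,  9.81263810e-01,  1.92665092e-01, -1.01922732e-04]), 'ft_force': array([0.51434634, 0.3370757 , 0.15180889]), 'torque': array([ 0.01967314, -0.02985027, -0.01076947]), 'opening': 85.4321233172972} 18.700000000000003
scene [[430.3883888    0.         315.73110477]
 [  0.         430.3883888  203.91296555]
 [  0.           0.           1.        ]] [0.01406002 0.         0.         0.         0.        ] [  17.80762233  456.6930081  1372.69674644] [-0.39249552 -0.10880831  0.22945528  0.8840013 ]
top [[434.55652864   0.         318.02640788]
 [  0.         434.55652864 198.61570414]
 [  0.           0.           1.        ]] [-0.04412735  0.          0.          0.          0.        ] [ 234.89666283   20.88692859 1586.24656274] [-0.67167501 -0.07090341  0.07683403  0.7334316 ]
wrist [[292.05515298   0.         313.94998965]
 [  0.         292.05515298 200.26013938]
 [  0.           0.           1.        ]] [-0.04911353  0.          0.          0.          0.        ] [ 310.19520448 -547.27526835  372.92692564] [ 0.82002933 -0.13007109  0.08861515 -0.55025518]
```

View pics/scene0.png

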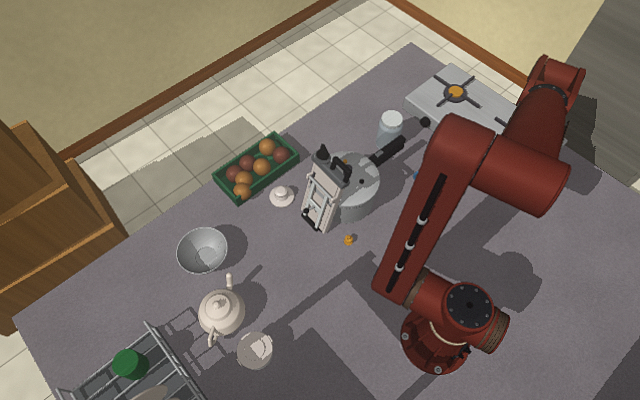

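View pics/top0.png

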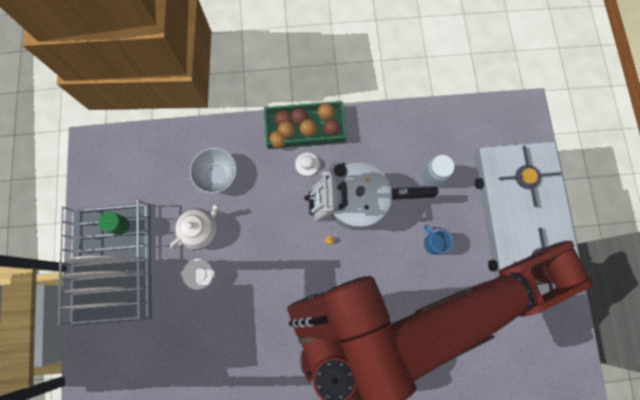

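View pics/wrist0.png

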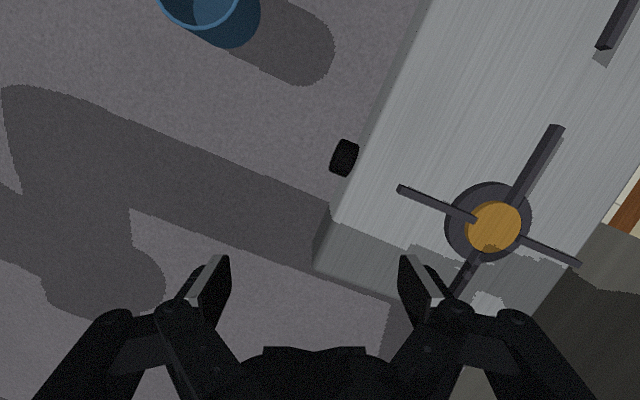

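```bash
cat > h.py <<'E'
import numpy as np,cv2
from scipy.spatial.transform import Rotation as R
def Rq(q): return R.from_quat([q[1],q[2],q[3],q[0]]).as_matrix()
def ray(c,u,v):
    p=cv2.undistortPoints(np.array([[[u,v]]],float),np.array(c["camera_matrix"]),np.array(c["distortion"]))[0,0]
    d=np.array([p[0],-p[1],-1.0]); return np.array(c["xyz"]),Rq(c["attitude"])@d
def onz(c,u,v,z):
    o,d=ray(c,u,v); return o+d*(z-o[2])/d[2]
def dep(c,u,v,e=0):
    o,d=ray(c,u,v); return o+d*(float(c["depth"][int(round(v)),int(round(u))])+e)
def proj(c,P):
    q=Rq(c["attitude"]).T@(np.array(P,float)-np.array(c["xyz"])); q=np.array([q[0],-q[1],-q[2]])
    return cv2.projectPoints(q.reshape(1,1,3),np.zeros(3),np.zeros(3),np.array(c["camera_matrix"]),np.array(c["distortion"]))[0].ravel()
def cloud(c):
    K=np.array(c["camera_matrix"]);h,w=c["depth"].shape
    g=np.stack(np.meshgrid(np.arange(w),np.arange(h)),-1).reshape(-1,1,2).astype(float)
    p=cv2.undistortPoints(g,K,np.array(c["distortion"]))[:,0]
    d=np.c_[p[:,0],-p[:,1],-np.ones(len(p))]*c["depth"].reshape(-1,1)
    return (d@Rq(c["attitude"]).T+np.array(c["xyz"])).reshape(h,w,3)
def crop(img,x0,x1,y0,y1,k,name):
    cv2.imwrite(name,cv2.resize(img[y0:y1,x0:x1,::-1],None,fx=k,fy=k,interpolation=cv2.INTER_CUBIC))
E
python3 - <<'E'
from h import *
s=np.load("scene0.npz");t=np.load("top0.npz")
crop(s["color"],290,390,130,240,5,"pics/s0c.png")
crop(t["color"],295,395,150,230,6,"pics/t0c.png")
for n,c,u,v in [("bowl",t,213,170),("guard",t,307,160),("tea",t,195,228),("valve",t,329,239),("mug",t,437,240),("jar",t,440,167),("cookerc",t,362,190),("floor",t,250,300)]:
    print(n,dep(c,u,v).round())
E
```

```text
bowl [715. 379.   5.]
guard [707.  21.  55.]
tea [483. 426. 106.]
valve [413. -33.  33.]
mug [ 377. -427.    8.]
jar [ 613. -432.  152.]
cookerc [ 544. -149.  205.]
floor [224. 266.   5.]
```

View pics/s0c.png

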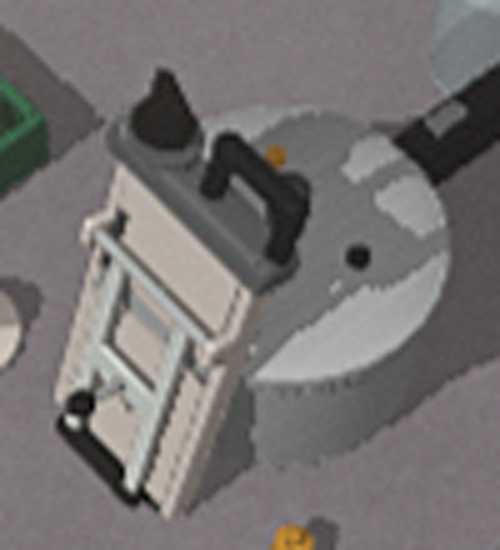

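View pics/t0c.png

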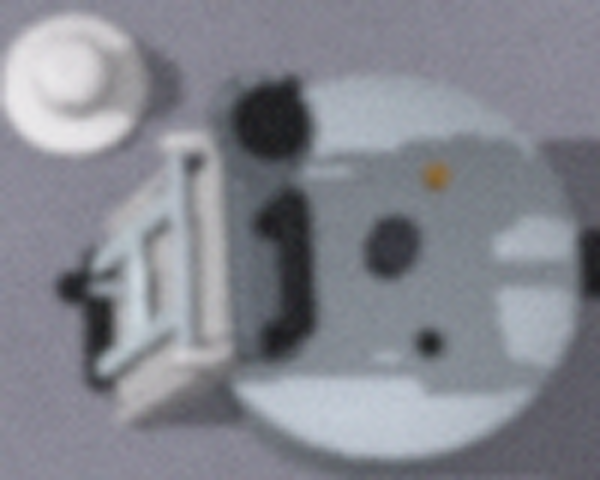

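```bash
python3 - <<'E'
from h import *
s=np.load("scene0.npz");t=np.load("top0.npz")
for n,c in (("s",s),("t",t)):
    P=cloud(c);g=c["color"].max(2);hs=cv2.cvtColor(c["color"],cv2.COLOR_RGB2HSV)
    reg=(P[...,0]>430)&(P[...,0]<680)&(P[...,1]>-190)&(P[...,1]<80)&(P[...,2]>0)
    dk=(g<75)&reg
    for lo,hi in((255,400),(20,150)):
        m=(dk&(P[...,2]>lo)&(P[...,2]<hi)).astype(np.uint8)
        k,l,st,ce=cv2.connectedComponentsWithStats(m)
        for i in range(1,k):
            if st[i,4]>8:
                q=P[l==i];print(n,lo,"area",st[i,4],"px",ce[i].round(1),"mean",q.mean(0).round(),"min",q.min(0).round(),"max",q.max(0).round())
    # white frame
    w=reg&(P[...,2]>40)&(P[...,2]<245)&(g>120)
    rgb=c["color"].astype(int); w&=(rgb[...,0]-rgb[...,2]>8)
    q=P[w];
    mm=q.mean(0);
    for _ in range(5):
        u,S,v=np.linalg.svd(q-mm,full_matrices=False);r=(q-mm)@v[2];k=abs(r)<6;q=q[k];mm=q.mean(0)
    print("plane",len(q),v[2].round(3),mm.round(1),"rms",r[k].std())
    print(" z",q[:,2].min(),q[:,2].max())
E
```

```text
s 255 area 152 px [322.7 153.2] mean [594. -72. 301.] min [578. -97. 275.] max [617. -55. 326.]
s 255 area 250 px [341.5 169.4] mean [510. -71. 306.] min [479. -86. 255.] max [553. -48. 328.]
s 20 area 110 px [308.5 218.8] mean [557.  28.  48.] min [514.   9.  20.] max [600.  46. 130.]
plane 785 [-0.036 -0.963 -0.266] [549.2 -25.8 159.1] rms 1.7332322993118605
 z 40.084573538244285 244.50761617782086
t 255 area 132 px [339.7 169.8] mean [591. -76. 302.] min [574. -94. 280.] max [614. -59. 325.]
t 255 area 169 px [342.7 194.5] mean [511. -77. 312.] min [474. -88. 270.] max [563. -64. 330.]
t 20 area 47 px [309.4 201.2] mean [550.  25.  65.] min [532.  16.  22.] max [563.  39. 132.]
plane 16 [-0.375  0.534 -0.758] [ 591.2 -178.3  162.8] rms 2.0862195879336034
 z 152.53042782515922 169.4556868975917
```

```bash
python3 - <<'E'
from h import *
s=np.load("scene0.npz");t=np.load("top0.npz")
print("bar top",onz(t,345,194.5,323),dep(t,345,194.5))
print("bar scene", [dep(s,*p).round() for p in ((338,160),(342,163),(346,168),(349,172))])
print("bar top pts", [dep(t,*p).round() for p in ((343,185),(344,190),(344,196),(344,202))])
print("knob", dep(s,306.3,211),dep(t,306.7,197.7), onz(t,306.7,197.7,115),onz(s,306.3,211,115))
print("dial top", onz(t,339.9,170,318),onz(s,322.5,150,318))
# head grey edges / hypothesis projections
yaw=-2.1;tl=15.4
for ox,oy in [(548,8)]:
  Rm=R.from_euler('z',yaw,degrees=True).as_matrix()@R.from_euler('x',tl,degrees=True).as_matrix()
  print(Rm.round(3))
  o=np.array([ox,oy,10])
  for n,p in dict(handle=(-36,0,316),h1=(-14,0,316),h2=(-58,0,316),dial=(45,0,310.5),dialtop=(45,0,320),knob=(0,58,95),toe1=(-45,20,5),toe2=(45,20,5),headA=(-75,17,276),headB=(75,17,276),headC=(-75,-17,276)).items():
    w=o+Rm@np.array(p); print(n,w.round(),proj(s,w).round(1),((proj(s,w)-[290,130])*5).round(),((proj(t,w)-[295,150])*6).round())
# cooker circle
c=cloud(t);m=(abs(c[...,2]-145)<6)&(c[...,0]>400)&(c[...,0]<700)&(c[...,1]<-40)&(c[...,1]>-290)
q=c[m];(cx,cy),r=cv2.minEnclosingCircle(q[:,:2].astype(np.float32));print("cooker",cx,cy,r)
E
```

```text
bar top [507.94662139 -82.78228584 323.        ] [508.52743099 -83.00280254 320.31292498]
bar scene [array([534., -79., 321.]), array([517., -79., 324.]), array([495., -74., 326.]), array([483., -75., 318.])]
bar top pts [array([537., -80., 323.]), array([521., -81., 326.]), array([504., -79., 322.]), array([486., -78., 319.])]
knob [551.92215758  39.21855093 126.05233925] [551.82749593  33.36115288 121.60737226] [553.2572542   33.41742739 115.        ] [556.65744136  35.51735972 115.        ]
dial top [585.97436392 -75.46229819 318.        ] [594.37197855 -71.39593577 318.        ]
[[ 0.999  0.035 -0.01 ]
 [-0.037  0.963 -0.265]
 [ 0.     0.266  0.964]]
handle [509. -75. 315.] [342.7 167.3] [264. 187.] [282. 270.]
h1 [531. -75. 315.] [337.8 162.7] [239. 163.] [280. 227.]
h2 [487. -74. 315.] [347.7 172.1] [288. 210.] [285. 313.]
dial [590. -76. 309.] [324.6 151.7] [173. 109.] [269. 117.]
dialtop [590. -79. 319.] [325.3 149.5] [176.  97.] [275. 112.]
knob [549.  39. 117.] [307.1 212.8] [ 85. 414.] [ 62. 293.]
toe1 [504.  28.  20.] [318.9 232.6] [145. 513.] [ 91. 397.]
toe2 [594.  24.  20.] [302.6 215.1] [ 63. 425.] [ 84. 253.]
headA [471. -46. 281.] [344.2 187. ] [271. 285.] [231. 362.]
headB [621. -52. 281.] [312.  155.6] [110. 128.] [214.  79.]
headC [470. -79. 272.] [352.1 182.5] [311. 263.] [294. 362.]
cooker 537.7243041992188 -165.6881103515625 124.2718505859375
```

```bash
cat >> h.py <<'E'
def slicer(o,yaw=-2.1,tilt=15.4):
    return np.array(o,float),R.from_euler('z',yaw,degrees=True).as_matrix()@R.from_euler('x',tilt,degrees=True).as_matrix()
def rel(p0,R0,p1,R1):
    "normalised shift, turn in tool axes"
    sh=R0.T@(np.array(p1)-p0)/200; tn=R.from_matrix(R0.T@R1).as_rotvec()/(np.pi/2)
    print("shift",sh.round(3),"turn",tn.round(3),"deg",np.degrees(np.linalg.norm(tn*np.pi/2)).round(1)); return sh,tn
def tool(zdir,xdir):
    z=np.array(zdir,float);z/=np.linalg.norm(z);x=np.array(xdir,float);x-=z*(x@z);x/=np.linalg.norm(x)
    return np.c_[x,np.cross(z,x),z]
E
python3 - <<'E'
from h import *
from plant import read_state
s=read_state();p0=s["eef_pos"];R0=Rq(s["ee_rot"]);print(R0.round(3))
o,Rs=slicer((551,5,10))
up=p0+[0,0,280]; rel(p0,R0,up,R0)
a=np.radians(-20); R1=tool(-Rs[:,2],Rs@[np.cos(a),np.sin(a),0])
t1=o+Rs@[45,0,370]; print(t1); rel(p0,R0,t1,R1)
E
python3 -m inch '[[[0,0,-0.3],[0,0,0],0],[[0,0,-0.6],[0,0,0],0],[[0,0,-0.9],[0,0,0],0],[[0,0,-1],[0,0,0],0],[[0,0,-1],[0,0,0],0]]' 20
```

```text
[[ 0.926  0.378 -0.001]
 [ 0.378 -0.926  0.002]
 [ 0.    -0.002 -1.   ]]
shift [ 0.    -0.003 -1.4  ] turn [0. 0. 0.] deg 0.0
[592.36932214 -94.83874118 366.71529957]
shift [ 2.562 -1.564 -0.831] turn [0.174 0.007 0.489] deg 46.8
t: 0.78
eef_pos: [236.6, -579.2, 402.5]
ee_rot: [0.002, 0.981, 0.193, 0.0]
ft_force: [-0.9, 0.2, -0.5]
opening: 42.5
```

```bash
python3 -m inch '[[[0.25,-0.15,0],[0,0,0],0],[[0.5,-0.3,0],[0,0,0],0],[[0.75,-0.46,0],[0,0,0],0],[[1,-0.61,0],[0,0,0],0],[[1,-0.61,0],[0,0,0],0]]'
python3 -m inch '[[[0.25,-0.15,0],[0,0,0],0],[[0.5,-0.3,0],[0,0,0],0],[[0.75,-0.46,0],[0,0,0],0],[[0.99,-0.61,0],[0,0,0],0],[[0.99,-0.61,0],[0,0,0],0],[[0.99,-0.61,0],[0,0,0],0]]'
python3 - <<'E'
from h import *
from plant import read_state
s=read_state();p0=s["eef_pos"];R0=Rq(s["ee_rot"]);print(p0,s["joint_pos"].round(2))
o,Rs=slicer((551,5,10))
a=np.radians(-20); R1=tool(-Rs[:,2],Rs@[np.cos(a),np.sin(a),0])
t1=o+Rs@[45,0,370]; print(t1); rel(p0,R0,t1,R1)
E
```

```text
t: 1.4
eef_pos: [376.8, -386.0, 397.3]
ee_rot: [-0.003, 0.981, 0.196, -0.001]
ft_force: [0.6, 0.0, -0.0]
opening: 42.9
t: 2.15
eef_pos: [511.7, -202.9, 398.5]
ee_rot: [-0.001, 0.981, 0.192, -0.002]
ft_force: [-0.1, -0.2, 0.3]
opening: 42.6
[ 511.65759915 -202.90053846  398.5061918 ] [-0.5  -0.03  1.52 -0.    1.66  0.68]
[592.36932214 -94.83874118 366.71529957]
shift [ 0.578 -0.347  0.158] turn [0.175 0.009 0.489] deg 46.7
```

```bash
python3 -m inch '[[[0.1,-0.07,0],[0.035,0,0.1],0],[[0.22,-0.14,0],[0.07,0,0.2],0],[[0.34,-0.21,0.02],[0.105,0.005,0.3],0],[[0.46,-0.28,0.06],[0.14,0.007,0.39],0],[[0.578,-0.347,0.1],[0.175,0.009,0.489],0],[[0.578,-0.347,0.15],[0.175,0.009,0.489],0],[[0.578,-0.347,0.158],[0.175,0.009,0.489],0]]'
cat > look.py <<'E'
import sys
from h import *
from plant import *
tag=sys.argv[1]
for n in sys.argv[2:]:
    c=read_camera(n);cv2.imwrite(f"pics/{n}_{tag}.png",c["color"][:,:,::-1]);np.savez(f"{n}_{tag}.npz",**{k:np.array(v) for k,v in c.items()})
s=read_state();print(s["t"],s["eef_pos"].round(1),s["joint_pos"].round(2),s["ft_force"].round(2),s["opening"]);print(Rq(s["ee_rot"]).round(3))
E
python3 look.py a wrist
```

```text
t: 3.02
eef_pos: [592.0, -95.9, 367.5]
ee_rot: [-0.132, 0.973, -0.19, -0.02]
ft_force: [0.3, 0.1, -0.7]
opening: 43.0
3.075 [592.3 -95.6 368.2] [-0.42  0.12  1.44  0.25  1.68  1.55] [-0.54 -0.43  0.52] 42.93518835469317
[[ 0.927 -0.374  0.012]
 [-0.364 -0.893  0.264]
 [-0.089 -0.249 -0.964]]
```

View pics/wrist_a.png

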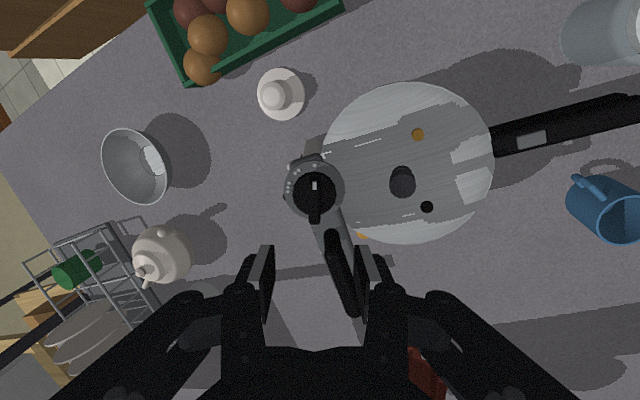

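```bash
python3 - <<'E'
from h import *
c=np.load("wrist_a.npz");crop(c["color"],270,400,140,260,6,"pics/wac.png")
o,Rs=slicer((551,5,10))
for n,p in dict(wtop=(45,0,320.5),foot=(45,0,295.5),handle=(-36,0,325)).items():
    print(n,((proj(c,o+Rs@np.array(p))-[270,140])*6).round())
for u,v in ((315,180),(313,190),(315,200),(316,212)): print(dep(c,u,v).round(1), (Rs.T@(dep(c,u,v)-o)).round(1))
E
```

```text
wtop [262. 407.]
foot [262. 351.]
handle [450. 904.]
[613.1 -89.6 312.7] [ 65.5  -8.6 316.3]
[607.2 -86.9 318.4] [ 59.5  -4.7 321.2]
[598.5 -84.9 317.8] [ 50.8  -3.2 320.1]
[589.2 -82.6 320. ] [ 41.4  -0.7 321.8]
```

View pics/wac.png

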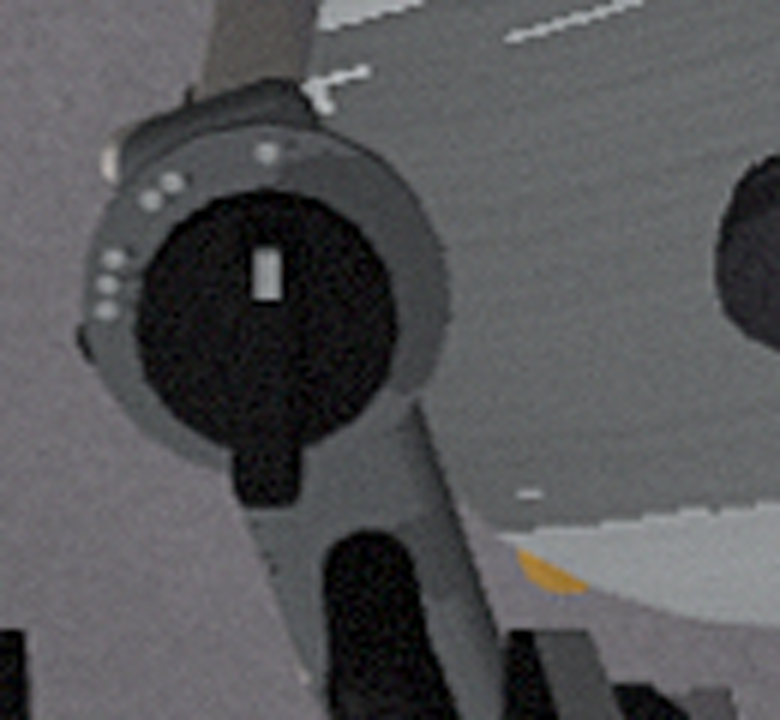

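```bash
python3 - <<'E'
from h import *
from plant import read_state
s=read_state();p0=s["eef_pos"];R0=Rq(s["ee_rot"])
o,Rs=slicer((555,5,10))
a=-.35; R1=tool(-Rs[:,2],Rs@[np.cos(a),np.sin(a),0])
rel(p0,R0,o+Rs@[45,0,330],R1)
rel(p0,R0,o+Rs@[45,0,301],R1)
E
```

```text
shift [ 0.018 -0.009  0.209] turn [ 0.    -0.001  0.001] deg 0.2
shift [ 0.017 -0.009  0.354] turn [ 0.    -0.001  0.001] deg 0.2
```

```bash
python3 -m inch '[[[0.018,-0.009,0.1],[0,0,0],-0.2],[[0.018,-0.009,0.2],[0,0,0],-0.3],[[0.018,-0.009,0.24],[0,0,0],-0.4],[[0.018,-0.009,0.28],[0,0,0],-0.4],[[0.018,-0.009,0.32],[0,0,0],-0.4],[[0.018,-0.009,0.345],[0,0,0],-0.4],[[0.018,-0.009,0.345],[0,0,0],-0.4]]'
python3 look.py b wrist
```

```text
t: 3.95
eef_pos: [598.1, -75.6, 302.6]
ee_rot: [-0.133, 0.973, -0.19, -0.019]
ft_force: [0.1, -0.4, 0.1]
opening: 25.7
4.0 [598.3 -75.7 303. ] [-0.38  0.14  1.53  0.25  1.56  1.56] [-0.41 -0.08  0.32] 25.59025571816771
[[ 0.927 -0.374  0.013]
 [-0.364 -0.893  0.265]
 [-0.087 -0.25  -0.964]]
```

View pics/wrist_b.png

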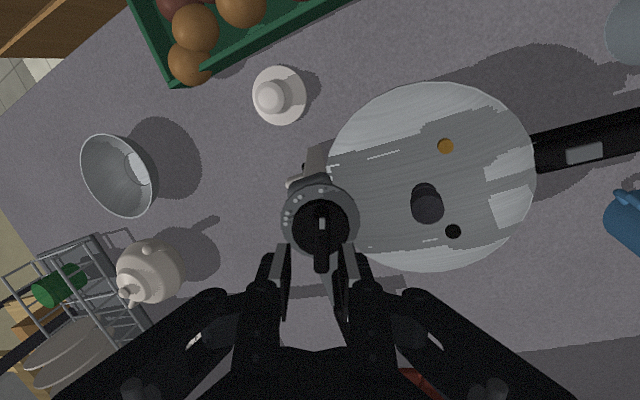

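```bash
python3 - <<'E'
from h import *
from plant import *
c=np.load("wrist_b.npz");s=read_state();p=s["eef_pos"];Rt=Rq(s["ee_rot"])
crop(c["color"],250,390,170,290,5,"pics/wbc.png")
def pp(x,y,z): return ((proj(c,p+Rt@[x,y,z])-[250,170])*5).round()
for a in [(0,0,0),(11,0,0),(11,12,0),(11,-12,0),(-11,0,0),(0,0,-18.7),(11,12,-18.7),(19,0,-18.7),(-19,0,-18.7)]: print(a,pp(*a))
print(Rt.T@(np.array(c["xyz"])-p))
E
```

```text
(0, 0, 0) [325. 319.]
(11, 0, 0) [325. 240.]
(11, 12, 0) [419. 240.]
(11, -12, 0) [230. 240.]
(-11, 0, 0) [324. 396.]
(0, 0, -18.7) [325. 387.]
(11, 12, -18.7) [430. 300.]
(19, 0, -18.7) [325. 236.]
(-19, 0, -18.7) [325. 527.]
[  79.48226029   -0.74130547 -172.54492596]
```

View pics/wbc.png

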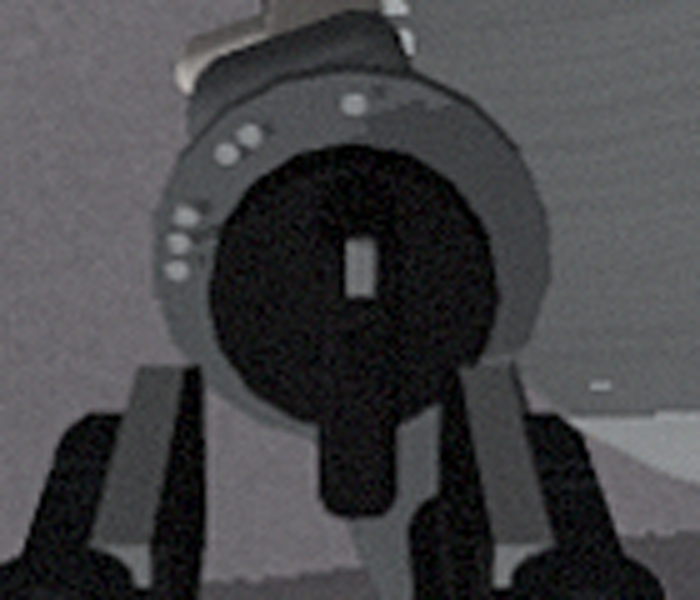

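```bash
python3 - <<'E'
from h import *
from plant import *
s=read_state();p=s["eef_pos"];Rt=Rq(s["ee_rot"])
c=np.load("wrist_b.npz")
o,Rs=slicer((555,5,10))
for n,(u,v) in dict(lf=(160,380),lf2=(150,420),lf3=(130,500),rf=(485,380),rf2=(500,450),lpad=(195,400),rpad=(455,420),wing=(358,480),wing2=(358,400),wing3=(350,330),disc=(300,250),disc2=(420,250),ring=(520,300)).items():
    w=dep(c,250+u/5,170+v/5);print(n,"tool",(Rt.T@(w-p)).round(1),"slicer",(Rs.T@(w-o)).round(1))
c0=np.load("wrist0.npz")
R0=Rq([-.0012,.98126,.19267,0]);p0=np.array([236.2,-578,200])
for u,v in ((222,262),(408,262),(220,290)): print("start finger",(R0.T@(dep(c0,u,v)-p0)).round(1))
E
```

```text
lf tool [ 10.5 -17.1 -37.6] slicer [ 61.8  14.1 341.2]
lf2 tool [ 10.5 -17.2 -46.1] slicer [ 61.8  14.2 349.6]
lf3 tool [ 10.8 -17.3 -61. ] slicer [ 62.   14.2 364.6]
rf tool [  9.8  16.5 -36.2] slicer [ 49.7 -17.2 339.7]
rf2 tool [ 10.7  16.2 -52.2] slicer [ 50.6 -17.2 355.7]
lpad tool [  6.7 -13.8 -34.8] slicer [ 57.1  12.3 338.3]
rpad tool [ 10.2  12.6 -45.4] slicer [ 51.3 -13.6 348.9]
wing tool [-13.3   4.  -17.4] slicer [ 32.3   2.4 320.9]
wing2 tool [ -2.2   3.9 -17.9] slicer [ 42.8  -1.3 321.4]
wing3 tool [  6.7   2.9 -17.5] slicer [ 51.5  -3.4 321. ]
disc tool [ 6.3 -3.3  8.3] slicer [ 53.3   2.5 295.2]
disc2 tool [ 6.5 12.7  7.7] slicer [ 48.1 -12.6 295.8]
ring tool [-6.8 28.4 21.3] slicer [ 30.3 -22.8 282.1]
start finger [ 10.7 -43.7 -53.3]
start finger [ 11.7  42.5 -54.9]
start finger [  1.  -43.2 -61.4]
```

```bash
python3 -m inch '[[[0,0.01,-0.12],[0,0,0],-0.7],[[0,0.018,-0.2],[0,0,0],-1],[[0,0.018,-0.2],[0,0,0],-1],[[0,0.018,-0.2],[0,0,0],-1]]'
python3 look.py c wrist
python3 - <<'E'
from h import *
c=np.load("wrist_c.npz");crop(c["color"],250,390,170,290,5,"pics/wcc.png")
E
```

```text
t: 4.5
eef_pos: [596.2, -89.4, 340.2]
ee_rot: [-0.133, 0.973, -0.19, -0.019]
ft_force: [-0.5, 0.5, -0.5]
opening: 0.2
4.55 [596.  -89.3 339.7] [-0.41  0.13  1.48  0.25  1.63  1.55] [-0.7   0.26 -0.41] 0.1486726808307289
[[ 0.927 -0.374  0.012]
 [-0.364 -0.893  0.265]
 [-0.089 -0.251 -0.964]]
```

View pics/wcc.png

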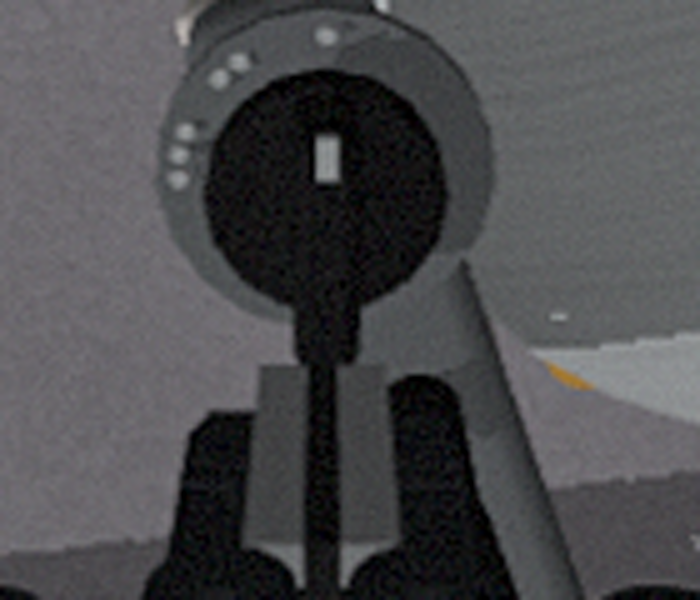

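```bash
python3 - <<'E'
from h import *
from plant import *
s=read_state();p=s["eef_pos"];Rt=Rq(s["ee_rot"])
c=np.load("wrist_c.npz")
for n,(u,v) in dict(l=(280,375),l2=(275,450),l3=(265,530),r=(365,375),r3=(370,530),mid=(322,400),mid2=(322,450),mid0=(322,368),wing=(325,340),body=(320,590)).items():
    w=dep(c,250+u/5,170+v/5);print(n,"tool",(Rt.T@(w-p)).round(1))
for r in range(235,300,5): print(r,(Rt.T@(dep(c,314,r)-p)).round(1),(Rt.T@(dep(c,306,r)-p)).round(1))
E
```

```text
l tool [ 10.9  -4.9 -37.5]
l2 tool [ 10.9  -4.9 -53. ]
l3 tool [ 10.7  -5.4 -66. ]
r tool [ 10.9   3.9 -37.5]
r3 tool [ 10.4   3.5 -65.6]
mid tool [ 11.3  -0.5 -43.7]
mid2 tool [ 10.6  -0.5 -52.3]
mid0 tool [ 11.1  -0.5 -36.3]
wing tool [-13.4   0.1  22. ]
body tool [  7.2  -0.7 -69.6]
235 [-10.6  -0.7  21.2] [-172.8  -16.7  371.3]
240 [-15.2  -0.7  22.3] [-184.4  -16.8  372. ]
245 [ 11.   -0.7 -37.8] [ 10.9  -4.9 -37.5]
250 [ 11.3  -0.7 -43.7] [ 11.1  -4.7 -43.4]
255 [ 10.8  -0.7 -48. ] [ 10.7  -4.6 -47.8]
260 [ 10.6  -0.7 -52.3] [ 10.4  -4.5 -52. ]
265 [ 10.9  -0.7 -57.4] [ 10.7  -4.4 -57.1]
270 [ 10.8  -0.7 -61.6] [ 10.3  -4.3 -60.6]
275 [ 10.8  -0.7 -65.4] [ 10.5  -4.2 -65. ]
280 [ 10.   -0.7 -68. ] [  9.5  -4.1 -67.2]
285 [  8.1  -0.7 -68.8] [ 12.2  -3.9 -74.8]
290 [  5.1  -0.7 -68.1] [ 12.7  -3.8 -78.8]
295 [  2.6  -0.7 -68.1] [ 12.2  -3.7 -81.2]
```

```bash
python3 look.py c scene top
python3 - <<'E'
from h import *
from plant import *
s=read_state();p=s["eef_pos"];Rt=Rq(s["ee_rot"])
for n,(x,y) in dict(scene=(270,110),top=(280,130)).items():
    c=np.load(n+"_c.npz");im=c["color"].copy();im=cv2.resize(im[y:y+110,x:x+140],None,fx=5,fy=5,interpolation=cv2.INTER_CUBIC)
    for z,col in((0,(255,0,0)),(-37,(0,255,0))):
        q=(proj(c,p+Rt@[0,0,z])-[x,y])*5;cv2.circle(im,(int(q[0]),int(q[1])),5,col,2)
    cv2.imwrite(f"pics/{n}_cc.png",im[:,:,::-1])
E
```

```text
4.65 [595.9 -89.2 339.5] [-0.41  0.13  1.48  0.25  1.63  1.55] [-0.23 -0.98  0.05] -0.2641158334136629
[[ 0.927 -0.374  0.012]
 [-0.364 -0.893  0.266]
 [-0.089 -0.251 -0.964]]
```

View pics/scene_cc.png

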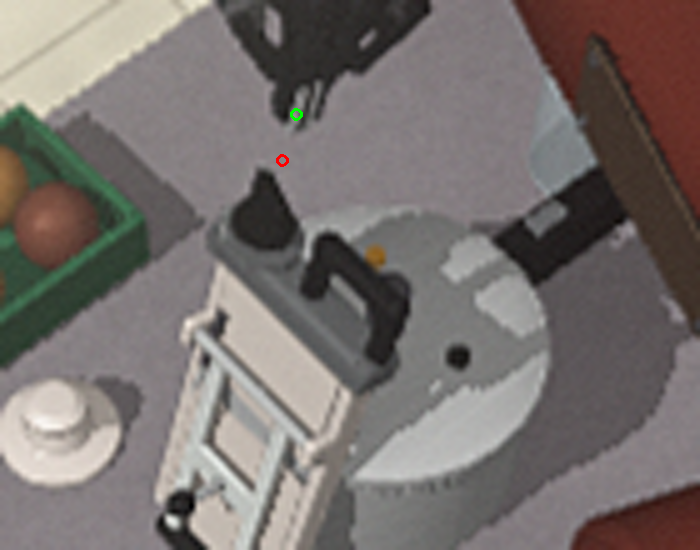

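View pics/top_cc.png

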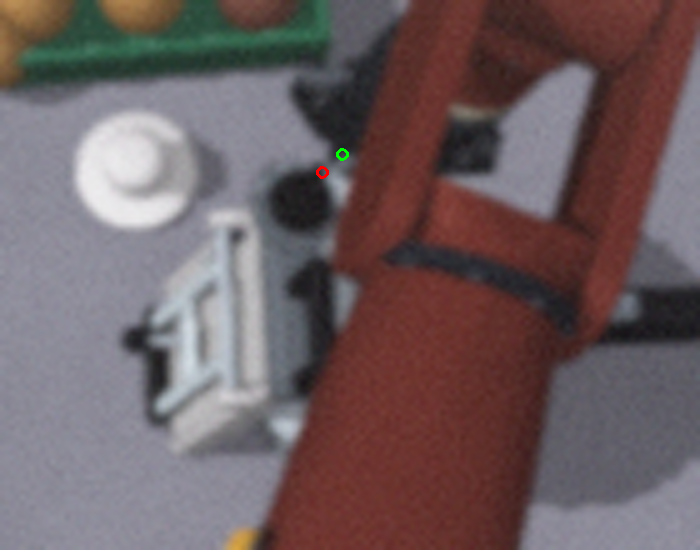

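```bash
python3 -m inch '[[[0,0,0],[0,0,0],-0.4],[[0,0,0],[0,0,0],-0.4],[[0,0,0.08],[0,0,0],-0.4],[[0,0,0.15],[0,0,0],-0.4],[[0,0,0.195],[0,0,0],-0.4],[[0,0,0.195],[0,0,0],-0.6],[[0,0,0.195],[0,0,0],-0.8],[[0,0,0.195],[0,0,0],-0.9]]' 20
python3 look.py d wrist
python3 - <<'E'
from h import *
c=np.load("wrist_d.npz");crop(c["color"],250,390,170,290,5,"pics/wdc.png")
E
```

```text
t: 5.65
eef_pos: [597.3, -79.4, 303.8]
ee_rot: [-0.132, 0.973, -0.19, -0.018]
ft_force: [-0.2, 0.2, -0.2]
opening: 4.4
5.7 [597.2 -79.4 303.7] [-0.39  0.14  1.53  0.25  1.56  1.55] [-0.   -0.05  0.05] 4.112032878570985
[[ 0.927 -0.374  0.015]
 [-0.364 -0.893  0.264]
 [-0.086 -0.251 -0.964]]
```

View pics/wdc.png

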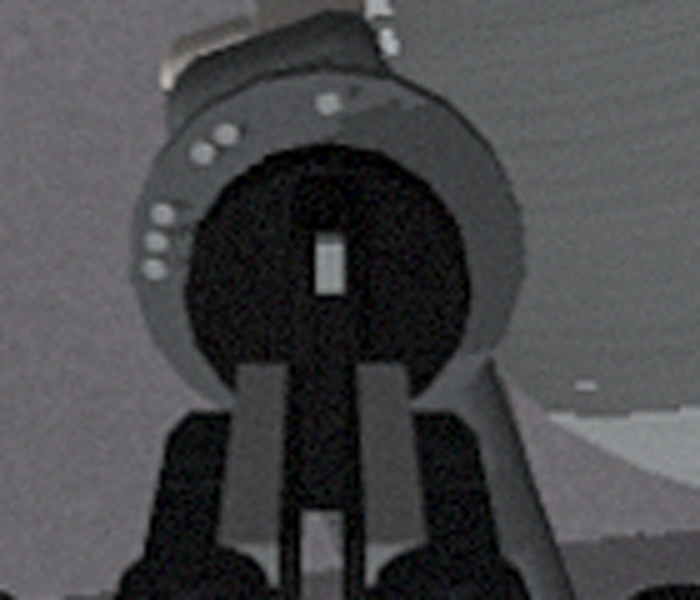

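```bash
python3 - <<'E'
from h import *
from plant import *
s=read_state();p=s["eef_pos"];Rt=Rq(s["ee_rot"])
c=np.load("wrist_d.npz")
def onplane(u,v,zt):
    o,d=ray(c,250+u/5,170+v/5);o=Rt.T@(o-p);d=Rt.T@d;return (o+d*(zt-o[2])/d[2]).round(1)
print(Rt.T@(dep(c,250+300/5,170+230/5)-p),Rt.T@(dep(c,250+320/5,170+480/5)-p))
for q in ((187,285),(468,285),(330,147)): print(q,onplane(*q,7.5))
print("wing end",onplane(325,512,-17.5),"mark",onplane(330,233,-17.5),onplane(330,295,-17.5))
print("tips",onplane(285,365,-37),onplane(357,365,-37))
E
```

```text
[ 16.81522679  -3.06781677 -11.27815368] [-13.9897138   -0.68045855 -16.31056389]
(187, 285) [  1.6 -18.5   7.5]
(468, 285) [ 1.6 19.2  7.5]
(330, 147) [21.1  0.6  7.5]
wing end [-17.8  -0.1 -17.5] mark [ 18.9   0.4 -17.5] [ 11.2   0.5 -17.5]
tips [ 11.9  -4.3 -37. ] [ 11.9   3.1 -37. ]
```

```bash
python3 -m inch '[[[0.006,0.005,0],[0,0,0],-0.4],[[0.006,0.005,0],[0,0,0],-0.4],[[0.006,0.005,0.06],[0,0,0],-0.4],[[0.006,0.005,0.12],[0,0,0],-0.4],[[0.006,0.005,0.16],[0,0,0],-0.4],[[0.006,0.005,0.19],[0,0,0],-0.4],[[0.006,0.005,0.19],[0,0,0],-0.4]]' 20
python3 look.py e wrist
python3 - <<'E'
from h import *
c=np.load("wrist_e.npz");crop(c["color"],250,390,170,290,5,"pics/wec.png")
E
```

```text
t: 6.58
eef_pos: [598.2, -70.3, 265.9]
ee_rot: [-0.132, 0.973, -0.19, -0.019]
ft_force: [0.1, 0.2, -0.1]
opening: 25.8
6.625 [598.2 -70.4 266.1] [-0.38  0.16  1.58  0.25  1.49  1.55] [-0.02 -0.31 -0.26] 25.63664836282514
[[ 0.927 -0.374  0.013]
 [-0.364 -0.893  0.265]
 [-0.087 -0.251 -0.964]]
```

View pics/wec.png

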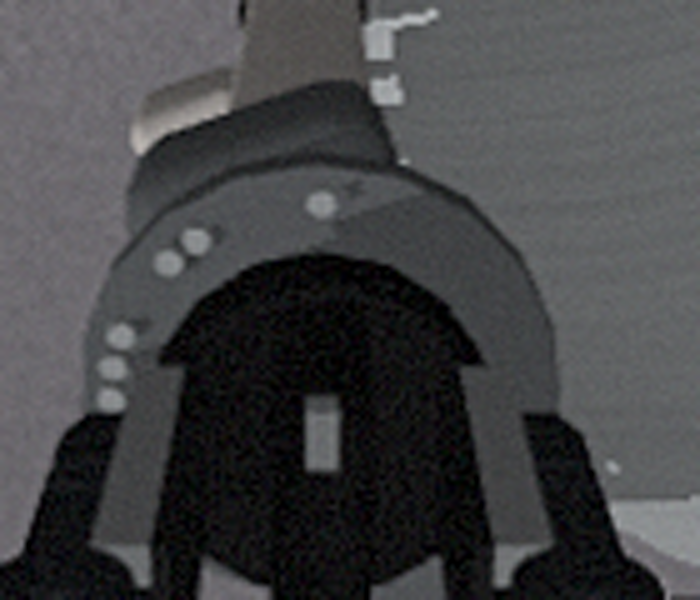

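```bash
python3 -m inch '[[[0,0,0],[0,0,0],-0.6],[[0,0,0],[0,0,0],-0.75],[[0,0,0],[0,0,0],-0.85],[[0,0,0],[0,0,0],-0.85]]' 20
python3 -m inch '[[[0,0,0],[0,0,-0.06],-0.85],[[0,0,0],[0,0,-0.12],-0.85],[[0,0,0],[0,0,-0.18],-0.85],[[0,0,0],[0,0,-0.25],-0.85],[[0,0,0],[0,0,-0.32],-0.85],[[0,0,0],[0,0,-0.39],-0.85],[[0,0,0],[0,0,-0.44],-0.85],[[0,0,0],[0,0,-0.44],-0.85]]' 20
python3 look.py f wrist
python3 - <<'E'
from h import *
c=np.load("wrist_f.npz");crop(c["color"],250,390,170,290,5,"pics/wfc.png")
E
```

```text
t: 7.12
eef_pos: [598.3, -70.4, 266.3]
ee_rot: [-0.133, 0.973, -0.19, -0.019]
ft_force: [0.4, 0.6, 1.2]
opening: 9.2
t: 8.12
eef_pos: [598.4, -69.7, 266.4]
ee_rot: [-0.132, 0.979, 0.151, 0.027]
ft_force: [-0.1, 2.4, 1.3]
opening: 9.7
8.175 [598.3 -69.8 266.4] [-0.38  0.16  1.58  0.26  1.49  0.86] [0.57 2.48 1.42] 9.533987935365062
[[ 0.953  0.302  0.014]
 [ 0.288 -0.92   0.266]
 [ 0.093 -0.25  -0.964]]
```

View pics/wfc.png

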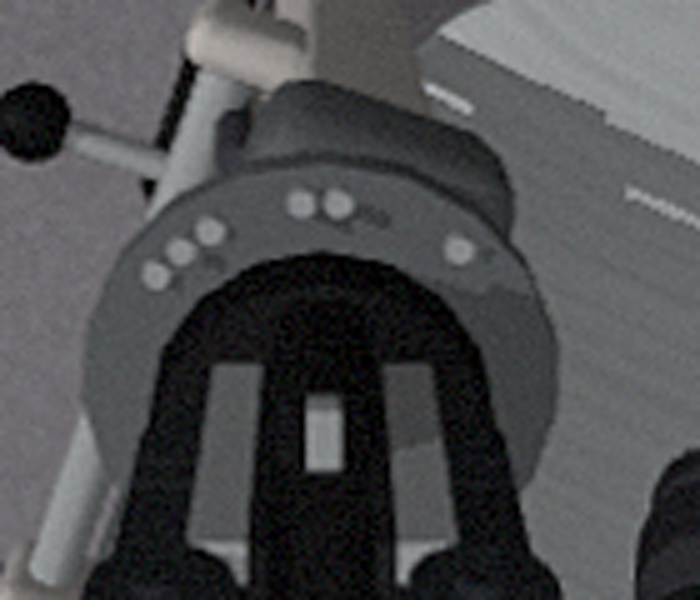

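The mark (323,435 in the crop) now points at the two studs (320,205). I'll release and lift off.

```bash
python3 -m inch '[[[0,0,0],[0,0,0],-0.6],[[0,0,0],[0,0,0],-0.4],[[0,0,0],[0,0,0],-0.4],[[0,0,-0.15],[0,0,0],-0.4],[[0,0,-0.3],[0,0,0],-0.3],[[0,0,-0.45],[0,0,0],-0.3],[[0,0,-0.5],[0,0,0],-0.3],[[0,0,-0.5],[0,0,0],-0.3]]' 20
python3 look.py g wrist scene
python3 - <<'E'
from h import *
c=np.load("scene_g.npz");crop(c["color"],270,410,120,240,5,"pics/sgc.png")
E
```

```text
t: 9.18
eef_pos: [597.0, -97.1, 362.7]
ee_rot: [-0.131, 0.979, 0.151, 0.027]
ft_force: [0.6, -0.0, -0.6]
opening: 29.7
9.275 [596.2 -96.5 360.7] [-0.42  0.13  1.44  0.25  1.67  0.86] [-0.16 -0.66 -0.65] 30.31920760401419
[[ 0.953  0.302  0.011]
 [ 0.289 -0.92   0.266]
 [ 0.09  -0.25  -0.964]]
```

View pics/wrist_g.png

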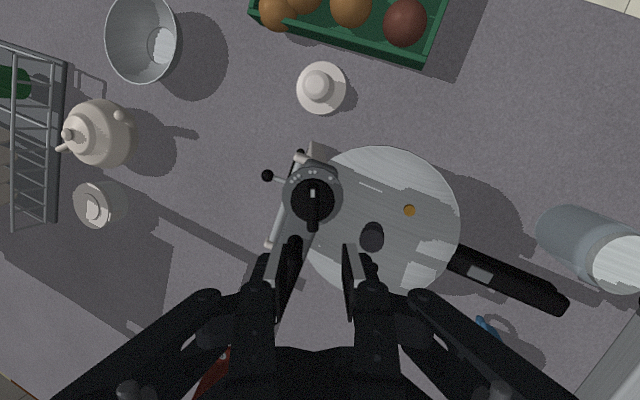

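View pics/sgc.png

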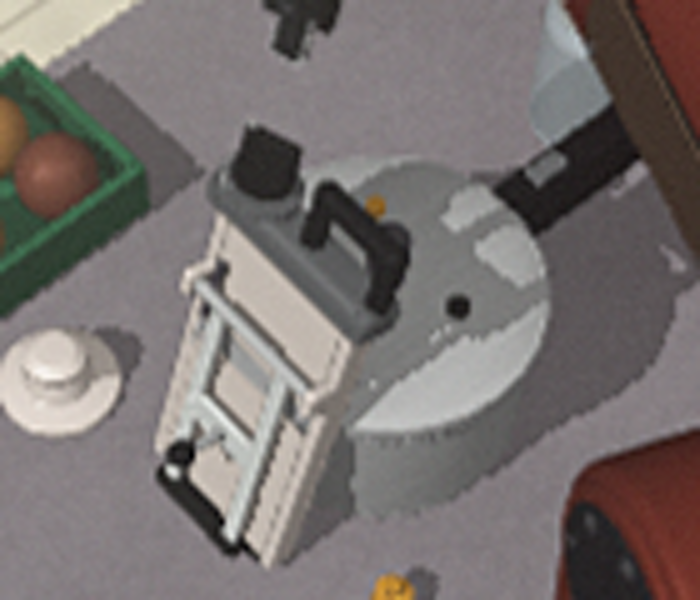

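```bash
python3 - <<'E'
from h import *
from plant import *
p=np.array([597.2,-79.4,303.7]);Rt=Rq([-0.132,0.973,-0.19,-0.018])
w=p+Rt@[1.4,.35,7.5]
o,Rs=slicer((0,0,0));print(w, w-Rs@[45,0,295.5])
s=read_state();p0=s["eef_pos"];R0=Rq(s["ee_rot"])
c=np.load("scene_g.npz")
o,Rs=slicer((556,6,10))
k=o+Rs@[0,58,95];print("knob",k,(proj(c,k)-[270,120])*5)
w=np.load("wrist_g.npz");print(proj(w,k)); print("onz",onz(w,267.5,176,k[2]), onz(c,270+181/5,120+452/5,k[2]),dep(w,267,176),dep(c,306,210))
E
```

```text
[598.48049955 -78.24654389 296.25941132] [556.38622081   1.82155354  11.36921937]
knob [557.12458451  36.66909089 116.99131822] [179.63952395 454.13963839]
[266.69120749 173.8441567 ]
onz [554.33806001  34.44630643 116.99131822] [557.73123691  34.93283005 116.99131822] [556.66268888  31.77528449 126.41175803] [555.74888394  37.20702908 125.26325644]
```

```bash
cat > t.py <<'E'
from h import *
from plant import read_state
s=read_state();p0=s["eef_pos"];R0=Rq(s["ee_rot"]);print(p0.round(1),s["joint_pos"].round(2))
E
python3 - <<'E'
from t import *
k=np.array([556.5,35.5,117]);a=np.radians(35);zt=np.array([0,-np.sin(a),-np.cos(a)]);Rk=tool(zt,[0.03,1,0])
print(Rk.round(2))
pre=k-61*zt;print(pre)
rel(p0,R0,[560,110,340],Rk);rel(p0,R0,pre,Rk)
E
```

```text
[596.2 -96.5 360.7] [-0.42  0.13  1.44  0.25  1.67  0.86]
[[ 0.04  1.    0.  ]
 [ 0.82 -0.03 -0.57]
 [-0.57  0.02 -0.82]]
[556.5         70.48816262 166.9682747 ]
shift [ 0.116 -0.979  0.372] turn [-0.355 -0.478 -0.73 ] deg 84.8
shift [-0.036 -0.586  1.154] turn [-0.355 -0.478 -0.73 ] deg 84.8
```

```bash
python3 -m inch '[[[0.01,-0.15,0.02],[-0.04,-0.055,-0.085],-0.2],[[0.02,-0.3,0.05],[-0.08,-0.11,-0.17],-0.2],[[0.04,-0.45,0.1],[-0.125,-0.165,-0.255],-0.2],[[0.06,-0.6,0.17],[-0.165,-0.225,-0.34],-0.2],[[0.08,-0.75,0.24],[-0.21,-0.28,-0.425],-0.2],[[0.1,-0.9,0.32],[-0.255,-0.34,-0.515],-0.2],[[0.116,-0.979,0.372],[-0.295,-0.395,-0.605],-0.2],[[0.116,-0.979,0.372],[-0.335,-0.45,-0.69],-0.2]]'
python3 - <<'E'
from t import *
k=np.array([556.5,35.5,117]);a=np.radians(35);zt=np.array([0,-np.sin(a),-np.cos(a)]);Rk=tool(zt,[0.03,1,0])
pre=k-61*zt;print(pre)
rel(p0,R0,pre,Rk)
E
```

```text
t: 10.28
eef_pos: [559.4, 111.6, 338.7]
ee_rot: [0.2, 0.712, 0.644, -0.198]
ft_force: [0.1, -0.5, -0.2]
opening: 34.2
[559.4 111.6 338.7] [ 0.37  0.19  1.48 -0.52  1.7   0.46]
[556.5         70.48816262 166.9682747 ]
shift [ 0.29  -0.021  0.834] turn [-0.018 -0.025 -0.036] deg 4.2
```

```bash
python3 -m inch '[[[0.06,-0.01,0.18],[-0.018,-0.025,-0.036],-0.2],[[0.13,-0.02,0.36],[-0.018,-0.025,-0.036],-0.2],[[0.19,-0.021,0.54],[-0.018,-0.025,-0.036],-0.2],[[0.25,-0.021,0.7],[-0.018,-0.025,-0.036],-0.2],[[0.29,-0.021,0.834],[-0.018,-0.025,-0.036],-0.2],[[0.29,-0.021,0.834],[-0.018,-0.025,-0.036],-0.2]]'
python3 look.py h wrist
python3 - <<'E'
from t import *
c=np.load("wrist_h.npz")
for n,k in dict(knob=[556.5,35.5,117]).items():print(n,proj(c,k))
E
```

```text
t: 11.02
eef_pos: [554.7, 68.1, 165.3]
ee_rot: [0.214, 0.689, 0.66, -0.21]
ft_force: [0.2, 0.8, -0.1]
opening: 34.4
11.075 [556.4  68.7 167.6] [ 0.32  0.29  1.71 -0.58  1.4   0.55] [0.18 0.53 0.86] 34.196596070704985
[[ 0.043  0.999 -0.003]
 [ 0.819 -0.037 -0.572]
 [-0.572  0.022 -0.82 ]]
[556.4  68.7 167.6] [ 0.32  0.29  1.71 -0.58  1.4   0.55]
knob [316.2650113  204.08415172]
```

View pics/wrist_h.png

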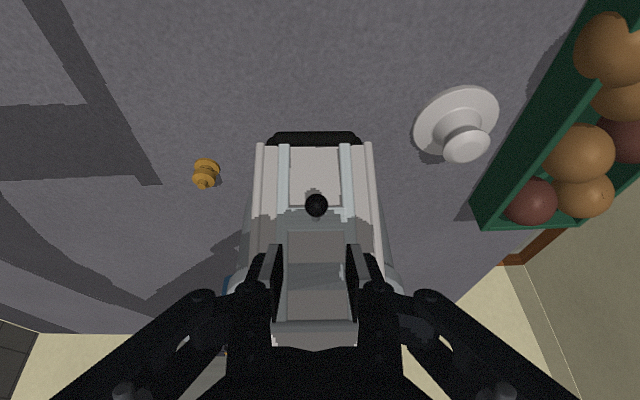

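```bash
python3 - <<'E'
from t import *
k=np.array([556.7,35.3,116.6]);a=np.radians(35);zt=np.array([0,-np.sin(a),-np.cos(a)]);Rk=tool(zt,[0.03,1,0])
rel(p0,R0,k+49*zt,Rk)
E
```

```text
[556.4  68.7 167.6] [ 0.32  0.29  1.71 -0.58  1.4   0.55]
shift [0.008 0.003 0.55 ] turn [-0.002 -0.001 -0.004] deg 0.4
```

```bash
python3 -m inch '[[[0,0.003,0.12],[0,0,0],-0.2],[[0.005,0.003,0.24],[0,0,0],-0.2],[[0.008,0.003,0.36],[0,0,0],-0.2],[[0.008,0.003,0.46],[0,0,0],-0.2],[[0.008,0.003,0.52],[0,0,0],-0.2],[[0.008,0.003,0.55],[0,0,0],-0.2],[[0.008,0.003,0.55],[0,0,0],-0.2]]'
python3 look.py i wrist
python3 - <<'E'
from t import *
c=np.load("wrist_i.npz");crop(c["color"],245,385,190,310,5,"pics/wic.png")
for u,v in ((316,250),): print((R0.T@(dep(c,u,v)-p0)).round(1))
print(proj(c,[556.7,35.3,116.6]))
E
```

```text
t: 11.95
eef_pos: [559.0, 7.6, 78.4]
ee_rot: [0.216, 0.69, 0.659, -0.206]
ft_force: [-0.1, -0.2, 0.3]
opening: 33.9
12.0 [559.4   7.8  78.8] [ 0.22  0.37  1.8  -0.64  1.2   0.58] [-0.06  0.65 -0.05] 34.306281306932945
[[ 0.046  0.999  0.001]
 [ 0.82  -0.037 -0.571]
 [-0.57   0.027 -0.821]]
[559.4   7.8  78.8] [ 0.22  0.37  1.8  -0.64  1.2   0.58]
[-14.    1.3   5.5]
[308.73231683 272.83396892]
```

View pics/wic.png

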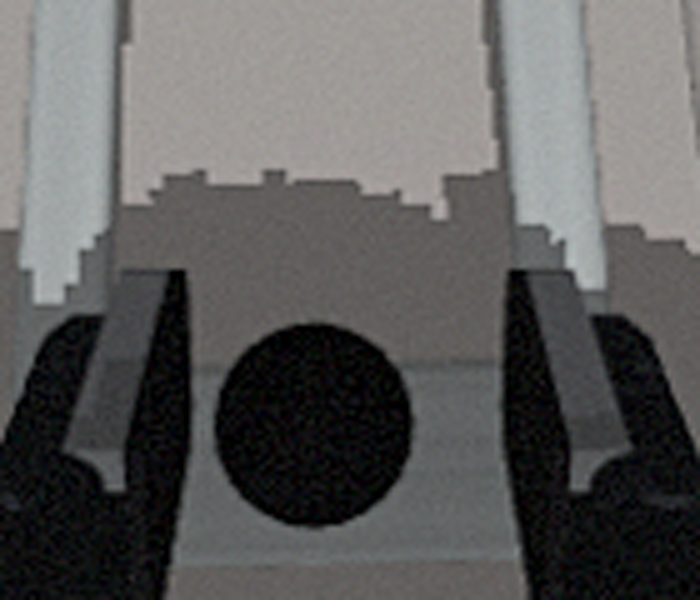

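```bash
python3 -m inch '[[[0,-0.015,0],[0,0,0],-0.2],[[0,-0.015,0],[0,0,0],-0.4],[[0,-0.015,0],[0,0,0],-0.55],[[0,-0.015,0],[0,0,0],-0.65],[[0,-0.015,0],[0,0,0],-0.65]]' 20
python3 - <<'E'
from t import *
o,Rs=slicer((556,5,10))
def K(t): c,s=np.cos(t),np.sin(t);return o+Rs@np.array([0,20+38*c+95*s,190+38*s-95*c])
for t in (0.1,.2,.3,.4,.45,.5,.55,.6,.7): print(t,(R0.T@(K(t)-K(0))/200).round(3))
E
python3 look.py j wrist
python3 - <<'E'
from t import *
c=np.load("wrist_j.npz");crop(c["color"],245,385,190,310,5,"pics/wjc.png")
E
```

```text
t: 12.62
eef_pos: [555.9, 8.0, 78.6]
ee_rot: [0.216, 0.69, 0.659, -0.206]
ft_force: [-1.7, 2.0, 2.4]
opening: 18.2
[555.9   8.   78.6] [ 0.23  0.36  1.81 -0.64  1.2   0.58]
0.1 [ 0.013  0.001 -0.049]
0.2 [ 0.022  0.002 -0.1  ]
0.3 [ 0.025  0.003 -0.151]
0.4 [ 0.023  0.004 -0.202]
0.45 [ 0.02   0.005 -0.227]
0.5 [ 0.016  0.005 -0.253]
0.55 [ 0.011  0.006 -0.278]
0.6 [ 0.004  0.006 -0.302]
0.7 [-0.012  0.008 -0.351]
12.675 [556.    8.   78.6] [ 0.23  0.36  1.81 -0.64  1.2   0.58] [-2.03  2.11  3.6 ] 18.70224857688097
[[ 0.046  0.999  0.   ]
 [ 0.82  -0.038 -0.571]
 [-0.57   0.027 -0.821]]
[556.    8.   78.6] [ 0.23  0.36  1.81 -0.64  1.2   0.58]
```

View pics/wjc.png

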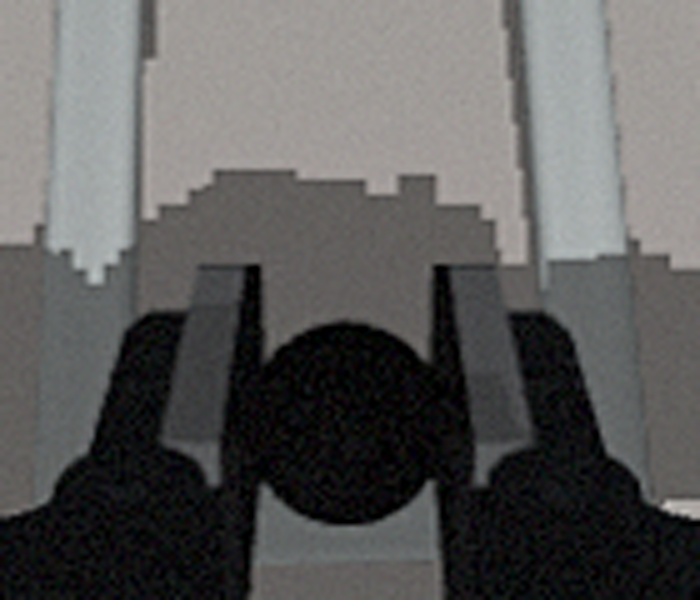

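```bash
python3 -m inch '[[[0.007,0,-0.025],[0,0,0],-0.65],[[0.013,0.001,-0.05],[0,0,0],-0.65],[[0.018,0.002,-0.075],[0,0,0],-0.65],[[0.022,0.002,-0.1],[0,0,0],-0.65],[[0.025,0.003,-0.15],[0,0,0],-0.65],[[0.023,0.004,-0.2],[0,0,0],-0.65],[[0.016,0.005,-0.253],[0,0,0],-0.65],[[0.013,0.005,-0.268],[0,0,0],-0.65]]' 20
python3 look.py k wrist scene
python3 - <<'E'
from t import *
c=np.load("wrist_k.npz");crop(c["color"],245,385,190,310,5,"pics/wkc.png")
c=np.load("scene_k.npz");crop(c["color"],270,410,120,240,5,"pics/skc.png")
E
```

```text
t: 13.68
eef_pos: [557.4, 41.2, 122.0]
ee_rot: [0.217, 0.69, 0.659, -0.206]
ft_force: [-0.1, -1.4, 0.2]
opening: 18.0
13.775 [557.3  40.9 121.4] [ 0.28  0.32  1.76 -0.61  1.3   0.57] [-1.19  0.16 -0.35] 18.13465787911075
[[ 0.046  0.999  0.001]
 [ 0.82  -0.037 -0.571]
 [-0.57   0.028 -0.821]]
[557.3  40.9 121.4] [ 0.28  0.32  1.76 -0.61  1.3   0.57]
```

View pics/wkc.png

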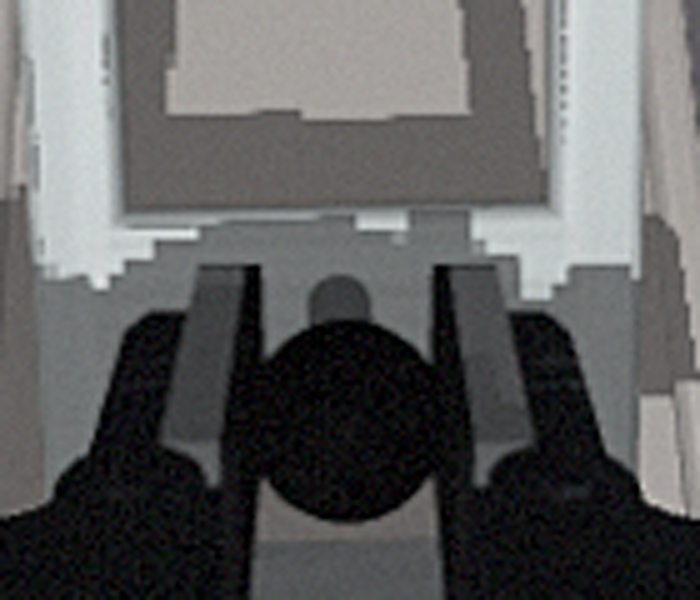

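View pics/skc.png

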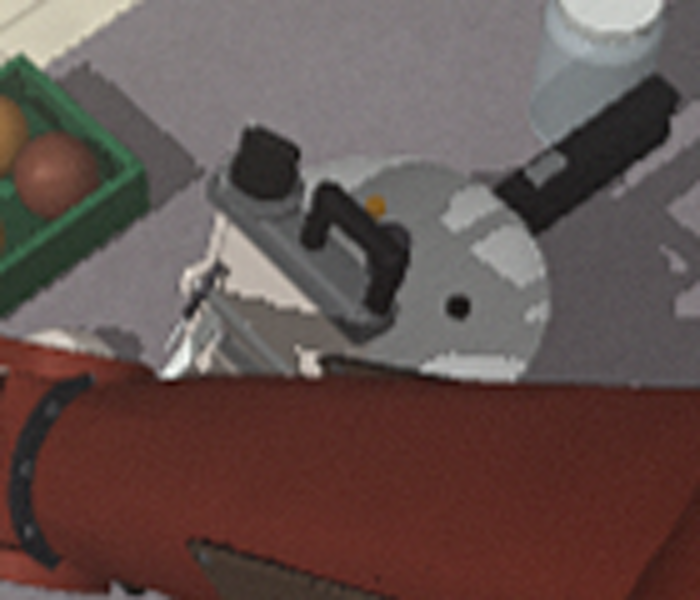

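```bash
python3 -m inch '[[[0,0,0],[0,0,0],-0.3],[[0,0,0],[0,0,0],-0.2],[[0,0,0],[0,0,0],-0.2],[[0,0,-0.1],[0,0,0],-0.2],[[0,0,-0.25],[0,0,0],-0.2],[[0,0,-0.45],[0,0,0],-0.2],[[0,0,-0.65],[0,0,0],-0.2],[[0,0,-0.7],[0,0,0],-0.2]]' 20
python3 look.py l wrist
```

```text
t: 14.78
eef_pos: [559.0, 122.8, 239.8]
ee_rot: [0.218, 0.69, 0.659, -0.203]
ft_force: [-0.0, 0.4, -0.0]
opening: 34.0
14.825 [558.6 122.6 239.1] [ 0.4   0.26  1.6  -0.55  1.54  0.54] [0.41 0.45 0.79] 33.94324809746236
[[ 0.047  0.999  0.006]
 [ 0.822 -0.036 -0.569]
 [-0.568  0.032 -0.822]]
```

View pics/wrist_l.png

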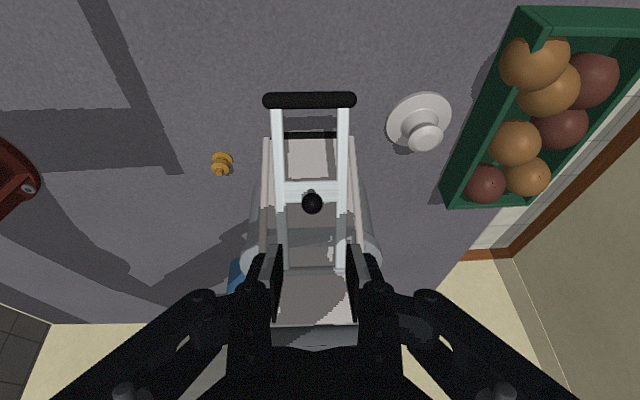

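```bash
python3 - <<'E'
from t import *
c=np.load("wrist_l.npz")
o,Rs=slicer((556,5,10))
for t in (.45,.55,.62,.7):
    C,S=np.cos(t),np.sin(t)
    print(t,"knob",proj(c,o+Rs@np.array([0,20+38*C+95*S,190+38*S-95*C])).round(1),"toe",proj(c,o+Rs@np.array([0,20+185*S,190-185*C])).round(1))
H=o+Rs@[-36,0,316];print(H)
R1=tool(-Rs[:,2],Rs[:,0])
# eef so bar is 12 behind phys tip -> eef = bar+ (37+12) along tool z
zt=R1[:,2];g=H+49*zt;pre=g-110*zt
print(g,pre);rel(p0,R0,[540,60,420],R1);rel(p0,R0,pre,R1)
E
```

```text
[558.6 122.6 239.1] [ 0.4   0.26  1.6  -0.55  1.54  0.54]
0.45 knob [312.1 187.5] toe [309.6 105.2]
0.55 knob [312.4 192.2] toe [309.8 101.6]
0.62 knob [312.6 196.3] toe [310.   99.9]
0.7 knob [312.9 201.6] toe [310.2  99. ]
[516.94919414 -77.54020128 314.65414774]
[517.42601123 -64.53669063 267.41347293] [516.35560552 -93.72824515 373.4639674 ]
shift [-0.775 -0.053 -0.566] turn [0.45  0.418 0.927] deg 100.1
shift [-1.28  -0.151  0.062] turn [0.45  0.418 0.927] deg 100.1
```

```bash
python3 -m inch '[[[0,0,-0.2],[0.045,0.04,0.09],0],[[-0.1,0,-0.4],[0.09,0.08,0.18],0],[[-0.25,-0.01,-0.5],[0.135,0.125,0.275],0],[[-0.4,-0.03,-0.56],[0.18,0.165,0.37],0],[[-0.55,-0.04,-0.566],[0.225,0.21,0.46],0],[[-0.7,-0.05,-0.566],[0.27,0.25,0.555],0],[[-0.775,-0.053,-0.566],[0.315,0.29,0.645],0],[[-0.775,-0.053,-0.566],[0.36,0.335,0.74],0]]'
python3 - <<'E'
from t import *
o,Rs=slicer((556,5,10));H=o+Rs@[-36,0,316]
R1=tool(-Rs[:,2],Rs[:,0]);zt=R1[:,2];g=H+49*zt;pre=g-70*zt
rel(p0,R0,pre,R1)
E
```

```text
t: 15.82
eef_pos: [539.3, 56.6, 416.4]
ee_rot: [-0.064, 0.988, 0.131, -0.046]
ft_force: [0.5, 0.7, -0.6]
opening: 42.5
[539.3  56.6 416.4] [-0.09  0.02  1.44  0.11  1.8   1.24]
shift [-0.262  0.697  0.335] turn [0.089 0.086 0.18 ] deg 19.7
```

```bash
python3 -m inch '[[[-0.08,0.2,0.02],[0.03,0.03,0.06],0],[[-0.16,0.4,0.08],[0.06,0.06,0.12],0],[[-0.22,0.55,0.18],[0.089,0.086,0.18],0],[[-0.262,0.697,0.3],[0.089,0.086,0.18],0],[[-0.262,0.697,0.335],[0.089,0.086,0.18],0],[[-0.262,0.697,0.335],[0.089,0.086,0.18],0]]'
python3 look.py m wrist
python3 - <<'E'
from t import *
c=np.load("wrist_m.npz");crop(c["color"],240,400,140,280,5,"pics/wmc.png")
o,Rs=slicer((556,5,10))
for q in((-14,0,316),(-36,0,316),(-58,0,316),(45,0,295.5)):print(q,(proj(c,o+Rs@np.array(q))-[240,140])*5)
E
```

```text
t: 16.58
eef_pos: [517.2, -81.1, 334.3]
ee_rot: [-0.134, 0.991, -0.014, 0.001]
ft_force: [0.6, -0.3, -0.1]
opening: 42.7
16.625 [517.8 -81.  335.5] [-0.45 -0.03  1.66  0.24  1.63  1.15] [0.08 0.26 0.59] 42.855987936076495
[[ 1.    -0.027  0.007]
 [-0.028 -0.964  0.265]
 [ 0.    -0.265 -0.964]]
[517.8 -81.  335.5] [-0.45 -0.03  1.66  0.24  1.63  1.15]
(-14, 0, 316) [389.13296238 266.791469  ]
(-36, 0, 316) [387.30019842 414.26766144]
(-58, 0, 316) [385.57197282 551.94663027]
(45, 0, 295.5) [ 392.17346348 -181.35145084]
```

View pics/wmc.png

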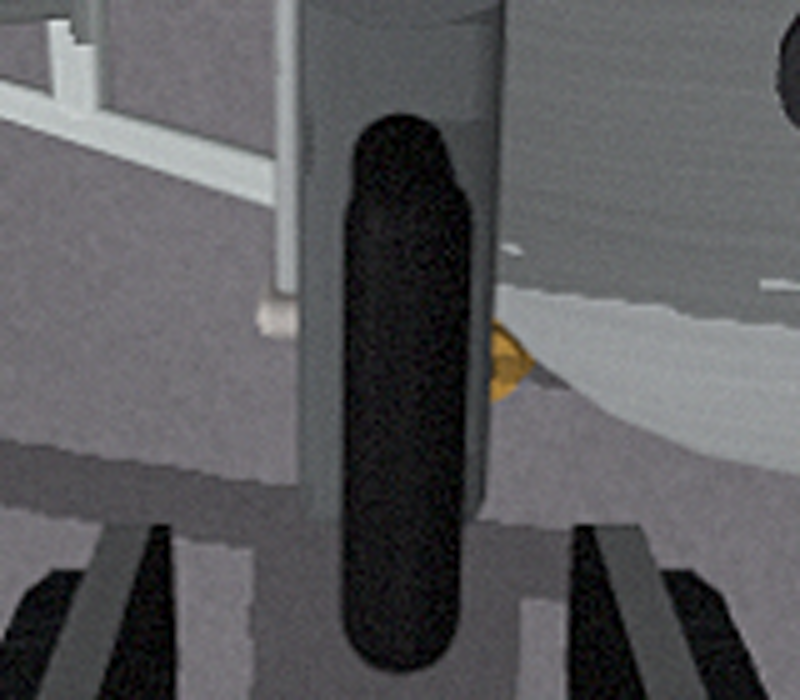

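```bash
python3 - <<'E'
from t import *
c=np.load("wrist_m.npz")
d=dep(c,240+403/5,140+430/5);print("surf tool",(R0.T@(d-p0)).round(1))
zt=(R0.T@(d-p0))[2]+9
for q in ((403,428),(403,190),(403,668)):
    o,dd=ray(c,240+q[0]/5,140+q[1]/5);o=R0.T@(o-p0);dd=R0.T@dd;print(q,(o+dd*(zt-o[2])/dd[2]).round(1))
E
```

```text
[517.8 -81.  335.5] [-0.45 -0.03  1.66  0.24  1.63  1.15]
surf tool [ 0.8  4.3 11.2]
(403, 428) [-2.8  4.5 20.2]
(403, 190) [32.1  4.3 20.2]
(403, 668) [-42.2   4.7  20.2]
```

```bash
python3 -m inch '[[[-0.012,0.025,0.05],[0,0,0],0],[[-0.012,0.025,0.12],[0,0,0],0],[[-0.012,0.025,0.19],[0,0,0],0],[[-0.012,0.025,0.26],[0,0,0],0],[[-0.012,0.025,0.31],[0,0,0],0],[[-0.012,0.025,0.345],[0,0,0],0],[[-0.012,0.025,0.345],[0,0,0],0]]' 20
python3 look.py n wrist
python3 - <<'E'
from t import *
c=np.load("wrist_n.npz");crop(c["color"],240,400,170,310,5,"pics/wnc.png")
E
```

```text
t: 17.5
eef_pos: [515.6, -68.0, 267.1]
ee_rot: [-0.133, 0.991, -0.014, 0.002]
ft_force: [-0.7, -0.3, 0.4]
opening: 42.7
17.55 [515.9 -68.2 267.6] [-0.43 -0.01  1.76  0.25  1.5   1.14] [0.21 0.12 0.31] 42.447283745736236
[[ 1.    -0.027  0.008]
 [-0.028 -0.964  0.264]
 [ 0.    -0.264 -0.965]]
[515.9 -68.2 267.6] [-0.43 -0.01  1.76  0.25  1.5   1.14]
```

View pics/wnc.png

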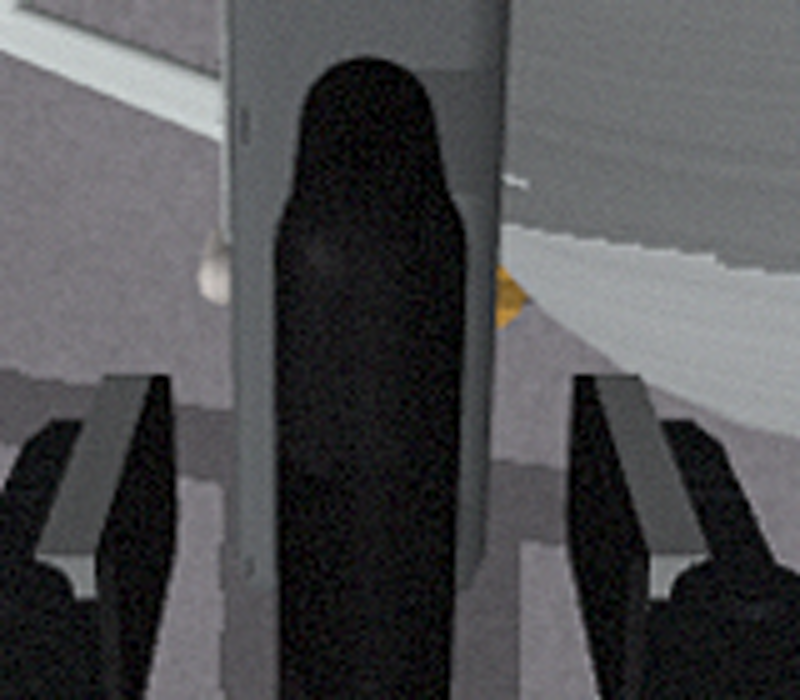

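Centred (bar 275–462, pads 172–570). Closing on the bar.

```bash
python3 -m inch '[[[0,0,0],[0,0,0],-0.2],[[0,0,0],[0,0,0],-0.4],[[0,0,0],[0,0,0],-0.6],[[0,0,0],[0,0,0],-0.7],[[0,0,0],[0,0,0],-0.8]]' 30
python3 -m inch '[[[0,0,0],[0,0,0],-0.9],[[0,0,0],[0,0,0],-0.9],[[0,0,0],[0,0,0],-0.9]]' 100
python3 - <<'E'
from t import *
# pivot plan: bar centre at eef - 49*z tool
o,Rs=slicer((556,5,10))
o2=np.array([556,70,10.]);
B=p0-49*R0[:,2];print("bar",B, "slicer o from bar", B-Rs@[-36,0,316])
E
```

```text
t: 18.18
eef_pos: [516.1, -68.3, 268.2]
ee_rot: [-0.133, 0.991, -0.014, 0.002]
ft_force: [0.3, 0.0, 2.6]
opening: 17.2
t: 18.55
eef_pos: [516.2, -68.4, 268.4]
ee_rot: [-0.133, 0.991, -0.014, 0.003]
ft_force: [-0.8, -0.1, 5.5]
opening: 14.9
[516.2 -68.4 268.4] [-0.43 -0.01  1.76  0.25  1.5   1.14]
bar [515.74639236 -81.29809967 315.71168376] slicer o from bar [554.79719822   1.24210161  11.05753602]
```

```bash
python3 look.py o wrist
python3 - <<'E'
from t import *
c=np.load("wrist_o.npz");crop(c["color"],240,400,170,310,5,"pics/woc.png")
E
```

```text
18.6 [516.2 -68.4 268.5] [-0.43 -0.01  1.76  0.25  1.5   1.14] [-1.2  -1.19  5.33] 15.210748226056696
[[ 1.    -0.027  0.009]
 [-0.028 -0.964  0.263]
 [ 0.002 -0.264 -0.965]]
[516.2 -68.4 268.5] [-0.43 -0.01  1.76  0.25  1.5   1.14]
```

View pics/woc.png

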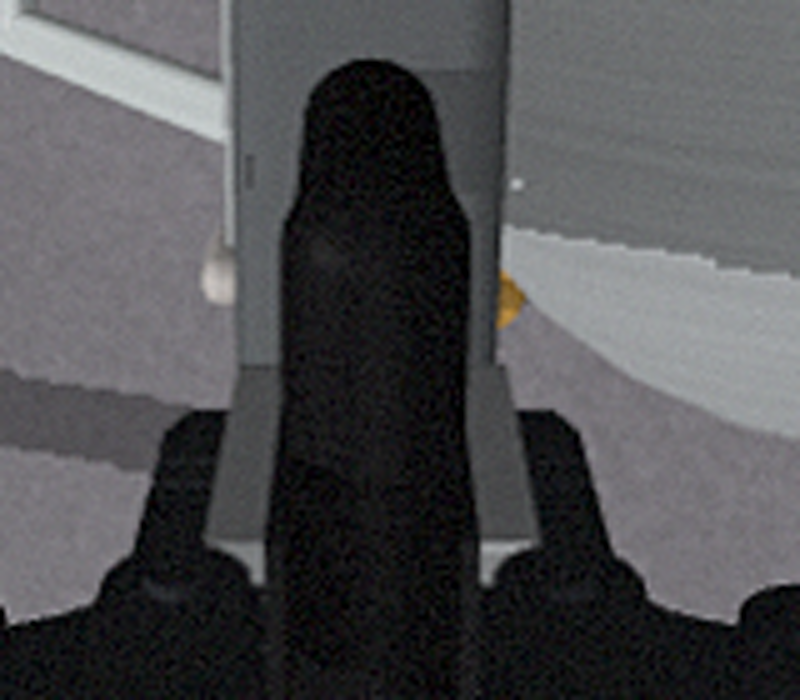

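```bash
python3 - <<'E'
from t import *
o,Rs=slicer((556,5,10))
B=p0-49*R0[:,2]
rel(p0,R0,p0+[0,6,12],R0)
rel(p0,R0,p0+[0,30,30],R0)
def fin(lift,oy):
    of=np.array([555,oy,10+lift]);Rf=Rs@R.from_euler('x',-35.4,degrees=True).as_matrix()
    Bf=of+Rf@[-36,0,316];Rt=R0@R.from_euler('x',-35.4,degrees=True).as_matrix()
    return Bf+49*Rt[:,2],Rt
p,Rt=fin(30,60);print(p);rel(p0,R0,p,Rt)
# intermediates: slerp
for f in (.25,.5,.75):
    lf=R.from_euler('x',-35.4*f,degrees=True).as_matrix();Rf=Rs@lf
    of=np.array([555,5+25+(60-30)*f,40.]);Bf=of+Rf@[-36,0,316];Rt=R0@lf;rel(p0,R0,Bf+49*Rt[:,2],Rt)
E
```

```text
[516.2 -68.4 268.5] [-0.43 -0.01  1.76  0.25  1.5   1.14]
shift [-0.001 -0.045 -0.05 ] turn [0. 0. 0.] deg 0.0
shift [-0.004 -0.184 -0.105] turn [0. 0. 0.] deg 0.0
[522.58119081 152.4791446  290.93139096]
shift [ 1.000e-03 -1.095e+00  1.830e-01] turn [-0.393  0.    -0.   ] deg 35.4
shift [-0.002 -0.418 -0.076] turn [-0.098 -0.     0.   ] deg 8.9
shift [-0.001 -0.655 -0.02 ] turn [-0.197  0.    -0.   ] deg 17.7
shift [ 0.    -0.882  0.068] turn [-0.295  0.    -0.   ] deg 26.6
```

```bash
python3 -m inch '[[[0,-0.02,-0.025],[0,0,0],-0.9],[[0,-0.045,-0.05],[0,0,0],-0.9],[[0,-0.08,-0.075],[0,0,0],-0.9],[[0,-0.12,-0.1],[0,0,0],-0.9],[[-0.002,-0.16,-0.105],[0,0,0],-0.9],[[-0.004,-0.184,-0.105],[0,0,0],-0.9],[[-0.004,-0.184,-0.105],[0,0,0],-0.9]]' 100
python3 look.py p scene top
python3 - <<'E'
from t import *
c=np.load("scene_p.npz");crop(c["color"],270,410,120,240,5,"pics/spc.png")
c=np.load("top_p.npz");crop(c["color"],270,410,130,250,5,"pics/tpc.png")
E
```

```text
t: 19.48
eef_pos: [515.6, -37.8, 297.6]
ee_rot: [-0.133, 0.991, -0.014, 0.002]
ft_force: [0.5, -0.1, -9.2]
opening: 14.9
19.575 [515.7 -38.3 297.3] [-0.37 -0.05  1.74  0.25  1.54  1.21] [-0.04 -0.39 -7.37] 15.003621340465848
[[ 1.    -0.027  0.007]
 [-0.028 -0.964  0.263]
 [-0.    -0.264 -0.965]]
[515.7 -38.3 297.3] [-0.37 -0.05  1.74  0.25  1.54  1.21]
```

View pics/spc.png

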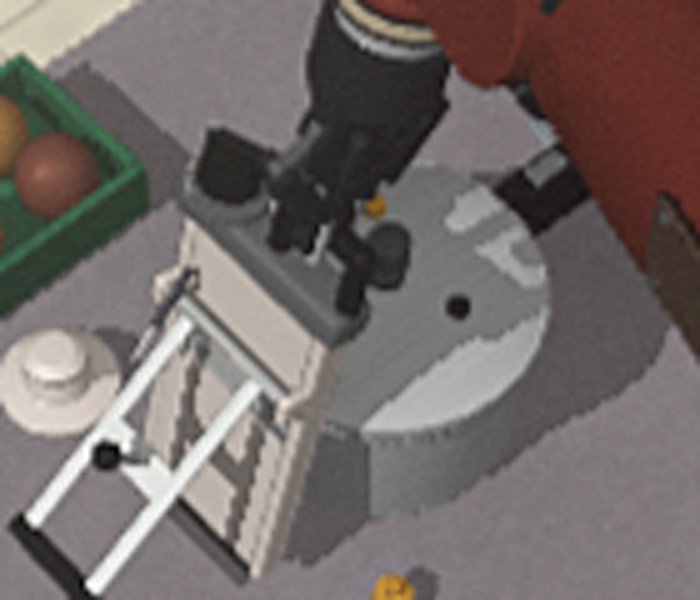

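View pics/tpc.png

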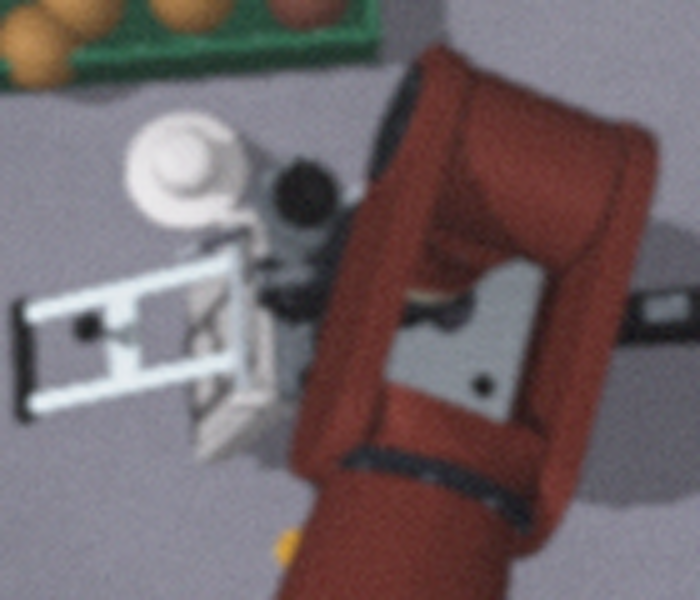

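```bash
python3 - <<'E'
from t import *
o,Rs=slicer((556,5,10))
B=p0-49*R0[:,2];o1=B-Rs@[-36,0,316];print(o1)
for f in (.125,.25,.375,.5,.625,.75,.875,1):
    lf=R.from_euler('x',-35.4*f,degrees=True).as_matrix();Rf=Rs@lf
    of=o1.copy();of[1]+=30*f
    Bf=of+Rf@[-36,0,316];Rt=R0@lf;rel(p0,R0,Bf+49*Rt[:,2],Rt)
E
```

```text
[515.7 -38.3 297.3] [-0.37 -0.05  1.74  0.25  1.54  1.21]
[554.37703176  31.28571914  39.93541426]
shift [ 0.    -0.121  0.009] turn [-0.049  0.    -0.   ] deg 4.4
shift [ 0.001 -0.242  0.025] turn [-0.098 -0.    -0.   ] deg 8.8
shift [ 0.001 -0.361  0.05 ] turn [-0.148 -0.     0.   ] deg 13.3
shift [ 0.002 -0.478  0.082] turn [-0.197 -0.    -0.   ] deg 17.7
shift [ 0.003 -0.593  0.122] turn [-0.246  0.     0.   ] deg 22.1
shift [ 0.003 -0.706  0.169] turn [-0.295 -0.    -0.   ] deg 26.6
shift [ 0.004 -0.814  0.223] turn [-0.344 -0.     0.   ] deg 31.0
shift [ 0.004 -0.919  0.284] turn [-0.393 -0.     0.   ] deg 35.4
```

```bash
python3 -m inch '[[[0,-0.12,0.009],[-0.049,0,0],-0.9],[[0.001,-0.24,0.025],[-0.098,0,0],-0.9],[[0.001,-0.36,0.05],[-0.148,0,0],-0.9],[[0.002,-0.478,0.082],[-0.197,0,0],-0.9],[[0.003,-0.593,0.122],[-0.246,0,0],-0.9],[[0.003,-0.706,0.169],[-0.295,0,0],-0.9],[[0.004,-0.814,0.223],[-0.344,0,0],-0.9],[[0.004,-0.919,0.284],[-0.393,0,0],-0.9]]' 100
python3 look.py q scene top wrist
python3 - <<'E'
from t import *
c=np.load("scene_q.npz");crop(c["color"],230,390,120,260,5,"pics/sqc.png")
c=np.load("top_q.npz");crop(c["color"],240,400,120,250,5,"pics/tqc.png")
E
```

```text
t: 20.58
eef_pos: [521.5, 156.7, 290.6]
ee_rot: [0.172, 0.985, -0.014, -0.003]
ft_force: [0.8, -0.1, -8.5]
opening: 14.7
20.725 [520.8 157.9 288.7] [ 0.36  0.1   1.62 -0.32  1.56  1.98] [-0.54  0.54 -8.54] 14.694955845258294
[[ 1.    -0.022 -0.013]
 [-0.025 -0.941 -0.337]
 [-0.005  0.337 -0.942]]
[520.8 157.9 288.7] [ 0.36  0.1   1.62 -0.32  1.56  1.98]
```

View pics/sqc.png

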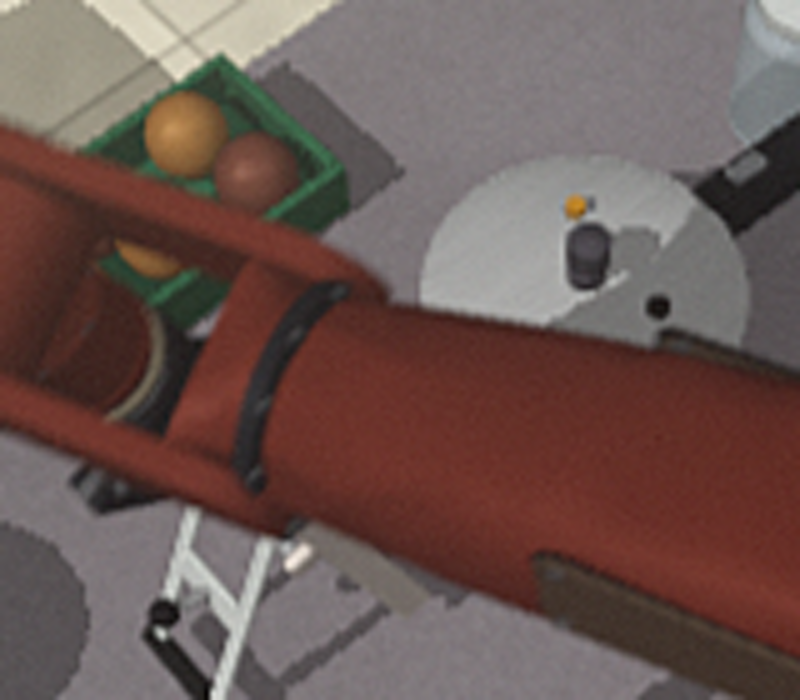

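View pics/tqc.png

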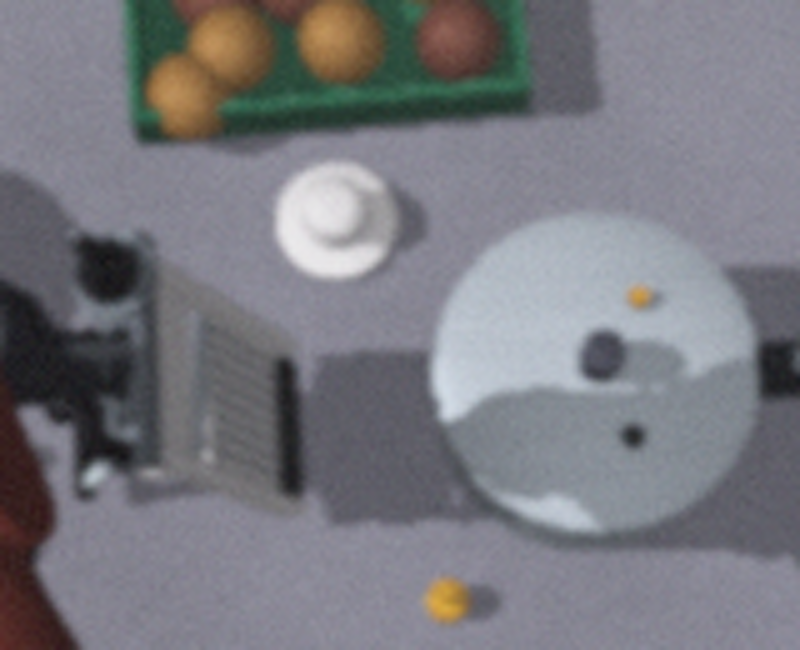

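View pics/wrist_q.png

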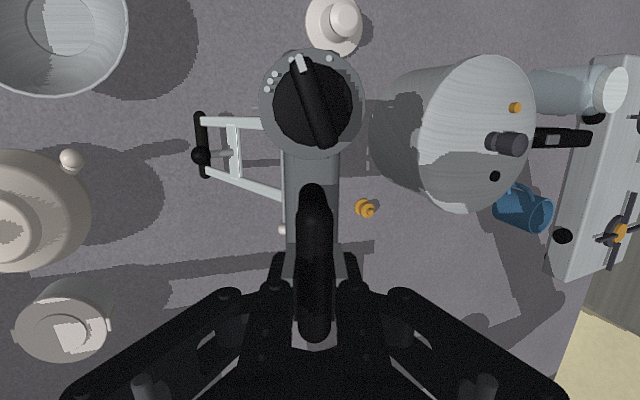

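```bash
python3 - <<'E'
from t import *
c=np.load("top_q.npz");w=np.load("wrist_q.npz");s=np.load("scene_q.npz")
print("foot",[dep(c,*q).round(1) for q in ((297.3,195),(297.6,205),(298,215))])
print("toe wrist",[dep(w,*q).round(1) for q in ((201,125),(202,145),(203,170))])
print("toe scene",[dep(s,230+u/5,120+v/5).round(1) for u,v in ((170,655),(185,675))])
m=cloud(c);g=c["color"].astype(int);W=(m[...,1]>30)&(m[...,1]<160)&(m[...,0]>490)&(m[...,0]<620)&(m[...,2]>50)&(m[...,2]<270)
q=m[W];mm=q.mean(0)
for _ in range(6):
    u,S,v=np.linalg.svd(q-mm,full_matrices=False);r=(q-mm)@v[2];q=q[abs(r)<8];mm=q.mean(0)
print(len(q),v[2].round(3),np.degrees(np.arcsin(abs(v[2][2]))))
B=p0-49*R0[:,2];Rf=R0@np.diag([1,-1,-1]);print("pred tilt",np.degrees(np.arctan2(Rf[1,2],Rf[2,2])))
of=B-Rf@[-36,0,316];print("pred foot",of.round(1),"toe",(of+Rf@[0,139.2,48.5]).round(1))
E
```

```text
[520.8 157.9 288.7] [ 0.36  0.1   1.62 -0.32  1.56  1.98]
foot [array([581.5,  67.2,  44.5]), array([544.1,  69. ,  46.3]), array([508. ,  70.5,  43.6])]
toe wrist [array([577. , 225.3,  42.8]), array([551.4, 227.4,  41.3]), array([518.5, 230.4,  42.4])]
toe scene [array([567.6, 216.9,  45.1]), array([550.8, 218. ,  42.2])]
649 [ 0.035  0.947 -0.319] 18.585313271500965
pred tilt 19.678224335667398
pred foot [553.2  67.1  37.1] toe [556.9 214.5  35.9]
```

```bash
python3 - <<'E'
from t import *
for d in (10,20,26,30):rel(p0,R0,p0-[0,0,d],R0)
E
```

```text
[520.8 157.9 288.7] [ 0.36  0.1   1.62 -0.32  1.56  1.98]
shift [ 0.    -0.017  0.047] turn [0. 0. 0.] deg 0.0
shift [ 0.001 -0.034  0.094] turn [0. 0. 0.] deg 0.0
shift [ 0.001 -0.044  0.122] turn [0. 0. 0.] deg 0.0
shift [ 0.001 -0.051  0.141] turn [0. 0. 0.] deg 0.0
```

```bash
python3 -m inch '[[[0,-0.008,0.024],[0,0,0],-0.9],[[0,-0.017,0.047],[0,0,0],-0.9],[[0,-0.026,0.07],[0,0,0],-0.9],[[0.001,-0.034,0.094],[0,0,0],-0.9],[[0.001,-0.039,0.108],[0,0,0],-0.9],[[0.001,-0.039,0.108],[0,0,0],-0.9],[[0.001,-0.039,0.108],[0,0,0],-0.9]]' 100
python3 -m inch '[[[0,-0.0017,0.0047],[0,0,0],-0.9],[[0,-0.0017,0.0047],[0,0,0],-0.9],[[0,-0.0034,0.0094],[0,0,0],-0.9],[[0,-0.0034,0.0094],[0,0,0],-0.9]]' 100
```

```text
t: 21.6
eef_pos: [522.4, 153.9, 268.6]
ee_rot: [0.174, 0.985, -0.014, -0.002]
ft_force: [0.7, -0.1, -7.8]
opening: 15.1
t: 22.1
eef_pos: [522.2, 153.8, 266.2]
ee_rot: [0.174, 0.985, -0.014, -0.002]
ft_force: [-0.7, 0.2, -9.1]
opening: 15.1
```

```bash
python3 -m inch '[[[0,-0.0017,0.0047],[0,0,0],-0.9],[[0,-0.0034,0.0094],[0,0,0],-0.9],[[0,-0.0034,0.0094],[0,0,0],-0.9]]' 100
python3 -m inch '[[[0,-0.0017,0.0047],[0,0,0],-0.9],[[0,-0.0034,0.0094],[0,0,0],-0.9],[[0,-0.0034,0.0094],[0,0,0],-0.9]]' 100
python3 look.py r top wrist
```

```text
t: 22.48
eef_pos: [522.8, 154.3, 265.8]
ee_rot: [0.174, 0.985, -0.014, -0.001]
ft_force: [-2.1, 2.1, -1.4]
opening: 14.9
t: 22.85
eef_pos: [523.3, 154.9, 265.5]
ee_rot: [0.173, 0.985, -0.014, -0.0]
ft_force: [-2.6, 4.6, 5.6]
opening: 14.9
22.95 [523.3 154.9 265.5] [ 0.35  0.11  1.65 -0.32  1.51  1.99] [-4.24  4.29  5.18] 14.811359174105778
[[ 1.    -0.028 -0.005]
 [-0.028 -0.94  -0.341]
 [ 0.004  0.341 -0.94 ]]
```

```bash
python3 - <<'E'
from t import *
c=np.load("top_r.npz");w=np.load("wrist_r.npz")
crop(c["color"],240,400,120,250,5,"pics/trc.png")
m=cloud(c);g=c["color"].max(2)
W=(g<70)&(m[...,0]>480)&(m[...,0]<620)&(m[...,1]>40)&(m[...,1]<90)&(m[...,2]<60)
q=m[W];print("foot",len(q),q.mean(0).round(1),np.percentile(q[:,2],[50,90,97]).round(1))
for a in((490,530),(530,570),(570,610)):k=(q[:,0]>a[0])&(q[:,0]<a[1]);print(a,np.percentile(q[k,2],[50,90]).round(1))
m=cloud(w);g=w["color"].max(2)
W=(g<70)&(m[...,0]>490)&(m[...,0]<610)&(m[...,1]>195)&(m[...,1]<245)&(m[...,2]<60)
q=m[W];print("toe",len(q),q.mean(0).round(1),np.percentile(q[:,2],[10,50,90,97]).round(1))
W=(abs(m[...,2])<15)&(g>70)&(m[...,0]>490)&(m[...,0]<610)&(m[...,1]>235)&(m[...,1]<300);print("counter near toe",np.median(m[W][:,2]))
m=cloud(c);W=(abs(m[...,2])<15)&(m[...,0]>490)&(m[...,0]<600)&(m[...,1]>10)&(m[...,1]<50);print("counter near foot",np.median(m[W][:,2]))
B=p0-49*R0[:,2];Rf=R0@np.diag([1,-1,-1])
of=B-Rf@[-36,0,316];print("pred foot",of.round(1),"toe",(of+Rf@[0,139.2,48.5]).round(1))
E
```

```text
[523.3 154.9 265.5] [ 0.35  0.11  1.65 -0.32  1.51  1.99]
foot 114 [543.3  62.3  20.6] [20.3 24.9 27.7]
(490, 530) [21.2 26.3]
(530, 570) [19.4 24.3]
(570, 610) [19.7 23.4]
toe 468 [560.7 213.2  15.6] [12.8 16.6 18.6 19.2]
counter near toe 0.2662085855013743
counter near foot 0.384618136060908
pred foot [557.8  62.8  14.7] toe [562.  210.2  12.8]
```

View pics/wrist_r.png

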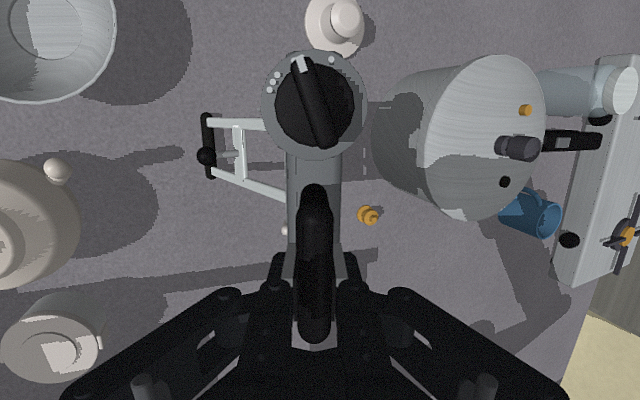

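View pics/trc.png

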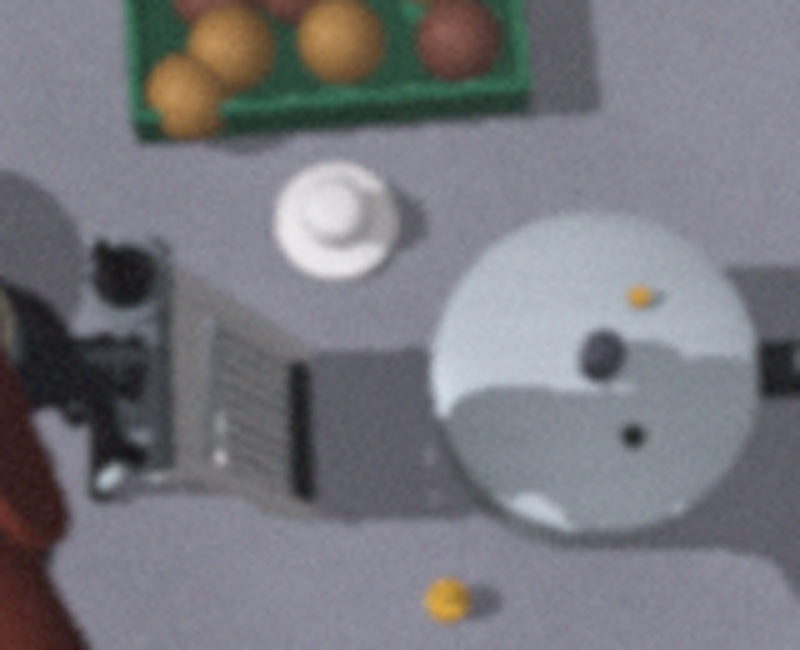

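```bash
python3 -m inch '[[[0,-0.0008,0.0024],[0,0,0],-0.9],[[0,-0.0008,0.0024],[0,0,0],-0.9],[[0,-0.0008,0.0024],[0,0,0],-0.9],[[0,-0.0008,0.0024],[0,0,0],-0.9],[[0,-0.0008,0.0024],[0,0,0],-0.9],[[0,-0.0008,0.0024],[0,0,0],-0.9]]' 100
python3 - <<'E'
from t import *
from plant import *
print(abs(s["qvel"]).max(),s["ft_force"].round(1))
c=read_camera("top");m=cloud(c);g=c["color"].max(2)
W=(g<70)&(m[...,0]>480)&(m[...,0]<620)&(m[...,1]>40)&(m[...,1]<90)&(m[...,2]<60);q=m[W];print("foot",q.mean(0).round(1),np.median(q[:,2]))
w=read_camera("wrist");m=cloud(w);g=w["color"].max(2)
W=(g<70)&(m[...,0]>490)&(m[...,0]<610)&(m[...,1]>195)&(m[...,1]<245)&(m[...,2]<60);q=m[W];print("toe",q.mean(0).round(1),np.median(q[:,2]))
# others compare with start
t0=np.load("top0.npz")
for n,p in dict(guard=(307,160),valve=(329,239),cooker=(390,210),bowl=(213,170),tea=(195,228),jar=(440,167)).items(): print(n,dep(t0,*p).round(),dep(c,*p).round())
E
```

```text
t: 23.7
eef_pos: [523.5, 155.1, 265.5]
ee_rot: [0.173, 0.985, -0.014, 0.0]
ft_force: [-3.8, 5.2, 7.2]
opening: 15.3
[523.5 155.1 265.5] [ 0.35  0.11  1.65 -0.32  1.51  1.99]
0.0015567349330519154 [-3.8  5.2  7.2]
foot [543.5  62.3  20.4] 19.96147300657003
toe [561.  213.2  15.7] 16.6636903156612
guard [707.  21.  55.] [709.  21.  48.]
valve [413. -33.  33.] [413. -33.  34.]
cooker [ 505. -270.   -1.] [ 504. -270.    2.]
bowl [715. 379.   5.] [524. 236. 636.]
tea [483. 426. 106.] [395. 283. 627.]
jar [ 613. -432.  152.] [ 613. -433.  150.]
```

Both bars are on the counter (tops at 20 and 16.7 mm), and everything is at rest. Handing in.

```bash
python3 -c "
from plant import *
print(sign_off()); print(read_state()['t'])"
```

```text
the job is handed in; nothing more can be done
None
the job is handed in; nothing more can be done
```

I did all three steps and handed the job in at about 24 s. No verdict came back.

- **Dial:** I turned it one click. The mark points at the two studs, still so in the last wrist picture I viewed.
- **Leg:** I pulled it past centre by the knob and let go. It snapped open, and the knob in the picture sits where 0.70 rad predicts.
- **Standing:** I gripped the handle bar at 100 N, lifted the slicer off the cooker, tipped it to about 20° and set it down. It was still gripped at hand-in.

**Last checks:**
- **Height:** the tops of the foot and toe bars measured 20 and 17 mm, which is where they should be when standing on the counter.
- **Load and motion:** the upward force on the tool was about 7 N, beyond the slicer's own weight, with 4–5 N sideways. The arm was at rest.
- **Level:** one end of the foot bar read about 2 mm higher than the other, roughly 1°.
- **Surroundings:** the food guard, spare valve and rice jar read unmoved. The cooker looked unmoved in the pictures, but my depth check there missed it and hit the counter. The arm hid the teapot and slice bowl from the top camera at the end. I did not re-measure the mug or sugar bowl.

**One disagreement:** the fingertips really sit about 37 mm behind the reported TCP. The cameras showed it, and a trial closing on the dial that touched nothing confirmed it. I worked from the seen tips and gripped the bar 12 mm behind them, so by my estimate the handle is within 40 mm of the grasp point by either reading (about 7 mm seen, 30 mm reported).

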